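# Set the batch coder to 5 and print

### The arm

A 6-joint arm with a two-finger parallel gripper is mounted at the origin on a cart in front of the work surface, level with it; the furniture and walls round the work are solid. World frame = base frame: x ahead of the robot, y to its left, z up, the work surface at z = 0. Lengths are in mm, angles in rad, forces in N, time in s.
With the tool pointing down it reaches from about 350 to 775 mm from the base axis. Payload 7.3 kg.
Tool frame: the origin (TCP) lies at the very end of the fingers, on their centre line; the grasp point (between the pads) lies 19 mm behind it (bot.grip_point_offset is the distance from the TCP to the grasp point, in mm); z points along the fingers, y is the line along which they close (so a half turn about z gives the same grasp; the last joint's range is limited). The gripper opens to 92 mm and grips with 3 to 60 N. Pads are 19 mm wide; open, the fingers measure 130 mm over their backs; the gripper's body (75 mm by 190 mm) begins 47 mm behind the grasp point.
Start: joints at [-1.392, 0.342, 1.524, -0, 1.275, -0.146], TCP at [167.56, -497.563, 226.741] pointing down, gripper open.
Joint ranges: [-2.53, 2.53], [-0.77, 2.02], [0.04, 2.7], [-1, 4.14], [0.28, 2.66], [-3.11, 3.11]. Speed limits (rad/s): [2.57, 2.57, 3.14, 3.14, 3.14, 3.14].

### API

Orientations are given as [roll, pitch, yaw] about the fixed x, y, z axes, in that order (R = Rz(yaw) Ry(pitch) Rx(roll)).
In Python, from plant import bot gives the robot as it stands. The module is installed in compiled form; this text tells all that it offers.
- The arm moves only by the shell command python3 -m jog 'ROWS' [OPENING]. ROWS is JSON, a list of rows, each a list of 6 numbers: the shift along the tool's x, y, z in mm, then the turn, a rotation vector about the tool's x, y, z in rad. In form: [[dx, dy, dz, rx, ry, rz], ...]. A call has 1 to 12 rows; each row shifts and turns the commanded pose from where the row before left it, along the tool's axes as they then stand; what a row does not reach is not made up. A row lasts 1/10 s, in which the tool goes at most 50 mm and 8.59 degrees, less where a joint would pass 70% of its speed; a pose out of reach is approached as far as the arm can. A call with a gripper value outside its range is refused whole. OPENING is the opening in per cent of the stroke, from 0 (shut) to 100 (fully open), set as the call begins (- or left out, the last holds). The fingers move at their own pace and stop on an object; the grip force is fixed at half the most. Time passes only in rows, so rows that do not move let the fingers close. It gives the time, the measured TCP pose, the force, the opening and the grip force at its end, in the units of the state.
- bot.get_obs(): the state, without advancing time (a new reading comes with each control period).
- bot.capture(name): name is "scene" or "top"; returns the picture (400x640x3 uint8, red, green, blue); there is no depth.
- bot.camera_model(name): a dict with "fx", "fy", "cx", "cy" (pixels), "position" and "orientation" of the camera in the world. Camera axes: x right, y down, z forward; pixel columns grow to the right and rows downward; lengths in mm; the calibration is good to about 2 mm. A picture is of the moment at which its call begins. camera_model takes no time and is no camera call.
- bot.close_job(): hands the job in; it is judged then, once.
Trained networks look in the newest picture that a camera, given by its name, has taken for a name from the list of things; names that differ only in an ending like _2 or _b are one class to them, and where a whole thing is asked for, a point or a joint stands for the part that bears it (a point fixed in the world has none). Each returns a list of dicts, best first, with "p" (0 to 1); they miss things now and then, are a little off and sometimes report something else, mostly with a low value. They report only what shows in the picture. A call takes as long as a camera call. They do not tell look-alikes from the thing itself.
- bot.outline_of(target, camera): "mask" (400x640 bool, what is visible of it) and "pixel" ([column, row] in pixels, amid what is visible of it).
The state is a dict: "time": time; "joint_positions": joint angles; "dq": joint speeds; "tau": joint torques, N m; "tool_pos": TCP position; "tcp_rot": TCP orientation; "contact_force": force on the tool from outside, world axes, zero at the start; "moment": the same for the moment, N m; "grip_width": finger opening in mm; "finger_force": force on a finger pad.
Only numpy, scipy, OpenCV 4.12 (cv2) and the standard library are available. Lean on these libraries where they do the work, as an engineer would, in place of code of your own. Each camera call takes 0.05 s, during which the arm holds its last target. There are 200 camera calls.

### The job

Set the batch coder to number 5: stroke the ribbed wheel on its top, with light pressure (never 15 N or more on the wheel), until the 5 stands in the middle of the window, and let go of the wheel. Then press the print key fully down and release it; it must not go down while any other number is set. Leave the loose parts round the coder where they are.

Things in the scene. Friction and masses are not known exactly. Their poses are not given: they have to be found in the camera images.
- coder: Grey base of the batch-number coder, fixed to the bench, 130 mm (x) by 166 mm (y, -94 to +72 mm), with a metal head standing in it. Origin on the bench straight below the middle of the grip wheel; x points from the front (robot side) to the back, y to the left, z up. The head can be clamped up to 10 mm higher or lower in the base; this is not reported.
- wheel_top (a point): Top of the grip wheel: black, ribbed, 74 mm in diameter, 36 mm wide, axle along the coder's y; it stands out of a slot, 15 mm over the head's cover. x and y are right, but the height given (93 mm) is for the head in mid position: truly 83 to 103 mm, to be felt for or seen. The window's hood begins 19 mm to the left of this point and ends 4 mm below the wheel's top.
- wheel_axle (a point): Axle of the grip wheel, 37 mm below its top (height up to 10 mm off too). The wheel is sprung: it yields downward from 1 N, 3 N more per mm, and meets a hard stop 5 mm down. To turn it, press on its top with closed fingertips and stroke along the coder's x. Under about 5 N they slip; 7 to 10 N is good. It turns stiffly, without clicks or end stops, and stays where it is left.
- number_wheel (a joint): Angle of the grip wheel and its number drum, rad, unlimited either way. 0 shows number 0 in the window, each next number is 0.785 more (0 to 7, then 0 again); 5 is at 3.927, equally at -2.356. It grows when the wheel's top moves along the coder's +x (to its back): 37 mm of stroke is 1 rad.
- window (a point): Middle of the number window, 18 mm wide, 17 mm high, in the sloping front of the head, 40 mm left of the grip wheel's middle; it looks forward and 35 degrees up (height up to 10 mm off, as the wheel's). Behind it is the white drum with black numbers 14 mm high, upright when seen from the front.
- print_key (a joint): Travel of the print key, m: 0 up, 0.007 fully down. Its spring needs 6 N for full travel and brings it back up.
- print_key_top (a point): Middle of the top of the print key, a round grey push button 30 mm in diameter, standing on a pedestal on the right of the head. It is pressed straight down.
- hub_at (a point): flanged steel hub, 70 mm across, 35 mm high; loose on the bench near the coder, a bystander. The point is 10 mm above its underside, in the middle.
- gear_at (a point): steel spur gear, 64 mm across, 21 mm high; loose on the bench near the coder, a bystander. The point is 10 mm above its underside, in the middle.
- bearing_at (a point): ball bearing, 62 mm across, 16 mm high; loose on the bench near the coder, a bystander. The point is 10 mm above its underside, in the middle.
- bolt_0_at (a point): hexagon bolt lying down, 79 mm long, 22 mm high; loose on the bench near the coder, a bystander. The point is 10 mm above its underside, in the middle.
- note_block_at (a point): block of note paper, 76 x 76 x 30 mm; loose on the bench near the coder, a bystander. The point is 10 mm above its underside, in the middle.
- tape_roll_brown_at (a point): roll of packing tape lying flat, 92 mm across, 48 mm high; loose on the bench near the coder, a bystander. The point is 10 mm above its underside, in the middle.
Things that resemble listed ones, but are neither listed nor needed, are in the scene too. There is more than one size of the coder; the job needs the larger.

How it is judged (in metres and radians):
On the way, in this order (a step that is already met when the one before it is completed fails the run):
1. the 5 stands in the middle of the window, the wheel is let go and the print key is still up ((value of joint number_wheel between -2.4862 and -2.2262 rad or value of joint number_wheel between 3.797 and 4.057 rad or value of joint number_wheel between 10.0802 and 10.3402 rad) and contact force between anything else and number_wheel below 0.2 N and value of joint print_key below 0.0015 m), for 0.2 s.
2. the print key is fully down with the 5 set ((value of joint number_wheel between -2.4862 and -2.2262 rad or value of joint number_wheel between 3.797 and 4.057 rad or value of joint number_wheel between 10.0802 and 10.3402 rad) and value of joint print_key above 0.0058 m), for 0.05 s.
At the end, for the whole second after the job is handed in: The 5 stands in the middle of the window (wheel angle within 0.13 rad of its value, that is 3.5 mm at the window), at rest and let go, after the print key was pressed down to within about 1 mm of its full travel; the key is up again (all of step 1 and velocity of joint number_wheel between -0.05 and 0.05 rad/s); the robot touches nothing.
It fails at once if 15 N or more on the wheel (contact force between anything else and number_wheel above 15 N).
It fails at once if the print key goes down more than 3 mm while the 5 is not in the middle of the window (value of joint print_key above 0.003 m and not (value of joint number_wheel between -2.4862 and -2.2262 rad or value of joint number_wheel between 3.797 and 4.057 rad or value of joint number_wheel between 10.0802 and 10.3402 rad)).
It fails at once if a loose part beside the coder is moved more than 25 mm (distance of any of hub_at, gear_at, bearing_at, bolt_0_at, note_block_at, tape_roll_brown_at from where it was at the start of the episode above 0.025 m).
It also fails if it takes over 58 s, if anything falls off the work surface, if the arm or the gripper's body presses on something with over 40 N, if the wrist force passes 120 N, or if a joint passes its speed limit or range.

## Working session

There is one attempt and no reset: what is moved stays moved. The work goes in short steps, Python scripts to look and compute and a shell command to move; the robot and the scene stay as the last step left them, time stands still between calls to the robot, and variables do not carry over. Pictures are saved under pics/ and viewed, at most 10 in all, crops included, and the job is handed in when it is done.

```bash
mkdir -p pics
cat > h.py <<'E'
import numpy as np, cv2
from plant import bot
from scipy.spatial.transform import Rotation as R
def cam(n):
    m=bot.camera_model(n); return m
E
python3 - <<'E'
from h import *
print(bot.get_obs())
for c in("scene","top"):
    im=bot.capture(c); cv2.imwrite(f"pics/{c}0.png",im[:,:,::-1]); print(c,bot.camera_model(c))
    for t in("coder","number_wheel","print_key","window"):
        try: print(t,[(round(d["p"],2),np.round(d["pixel"]),int(d["mask"].sum())) for d in bot.outline_of(t,c)])
        except Exception as e: print(t,e)
E
```

```text
{'time': 0.0, 'joint_positions': array([-1.39200936e+00,  3.42749914e-01,  1.52501501e+00, -2.98082900e-05,
        1.27539080e+00, -1.45993399e-01]), 'dq': array([-0.00106651,  0.00127312, -0.00023417,  0.00080831, -0.00028654,
       -0.0001165 ]), 'tau': array([ 7.28538489e-04, -4.31237698e+01, -2.44220603e+01,  7.17666792e-02,
        5.58863534e-02, -1.37028305e-04]), 'tool_pos': array([ 167.47065692, -497.14493413,  226.03154829]), 'tcp_rot': array([-3.14004206e+00, -1.99188515e-04,  3.24788909e-01]), 'contact_force': array([-0.95288144,  0.39424769, -0.51890833]), 'moment': array([-0.02227266, -0.0041057 ,  0.00636666]), 'finger_force': 0.0, 'grip_width': 91.8750676014898}
scene {'fx': 450.8977514488967, 'fy': 450.8977514488967, 'cx': 316.3100647048301, 'cy': 190.8822769354123, 'position': array([  -69.62926439, -1353.83921237,  1263.87712693]), 'orientation': array([-2.30907424,  0.00604811, -0.49527564])}
coder [(0.98, array([358., 311.]), 1173), (0.77, array([326., 219.]), 771), (0.28, array([360., 228.]), 188)]
number_wheel [(0.64, array([318., 200.]), 167), (0.62, array([327., 216.]), 685)]
print_key [(0.63, array([369., 312.]), 60), (0.58, array([331., 210.]), 48)]
window [(0.86, array([358., 309.]), 1253), (0.81, array([327., 218.]), 775)]
top {'fx': 385.2129761417424, 'fy': 385.2129761417424, 'cx': 314.00838974038766, 'cy': 199.42082321525848, 'position': array([ 391.66367996, -220.6086884 , 1266.85210809]), 'orientation': array([-3.00953524, -0.00537713, -1.56987977])}
coder [(0.74, array([461., 240.]), 1228), (0.72, array([339., 205.]), 914)]
number_wheel [(0.63, array([324., 204.]), 321)]
print_key [(0.64, array([344., 199.]), 54), (0.61, array([477., 234.]), 39)]
window [(0.96, array([465., 238.]), 1226), (0.64, array([340., 204.]), 1041)]
```

View pics/scene0.png

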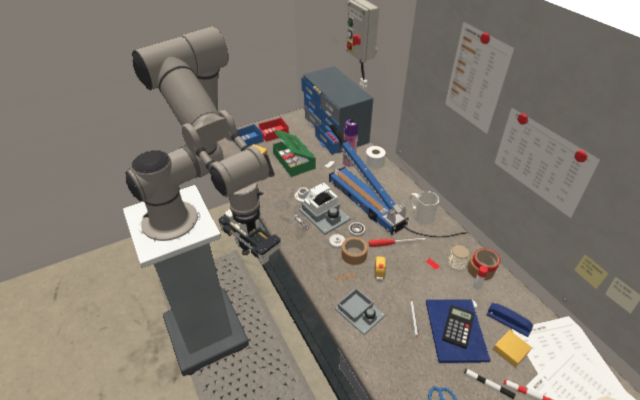

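View pics/top0.png

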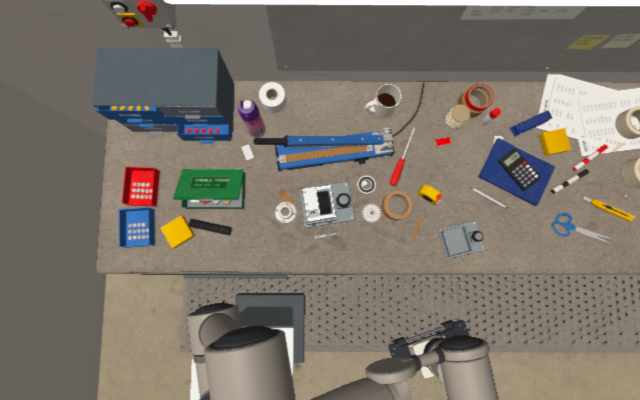

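Seen: coder candidates are A, with a white head and black wheel (top ~(327,205), scene ~(326,210)), and B, smaller and flat (top ~(462,240), scene ~(360,310)). A has the standing head and the listed loose parts round it, so I choose A and check it close up.

Run:
```python
import cv2,numpy as np
a=cv2.imread("pics/scene0.png")[170:245,280:390]; b=cv2.imread("pics/top0.png")[170:245,270:380]
k=lambda x:cv2.resize(x,(770,295*525//295),interpolation=cv2.INTER_CUBIC)
a=cv2.resize(a,None,fx=4,fy=4,interpolation=cv2.INTER_CUBIC);b=cv2.resize(b,None,fx=4,fy=4,interpolation=cv2.INTER_CUBIC)
cv2.imwrite("pics/crop0.png",np.vstack([a,b])[:600])
```

```text
(no output)
```

View pics/crop0.png

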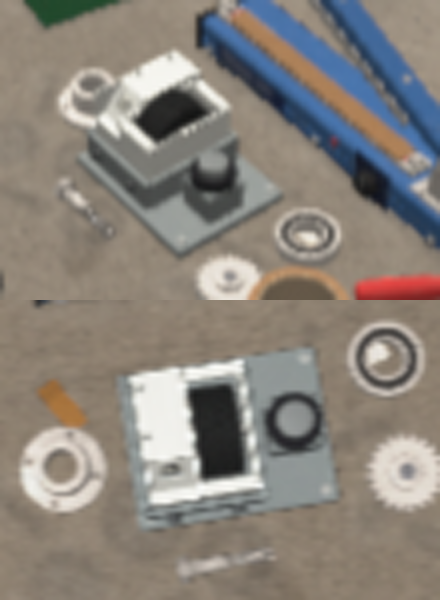

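Crop: A is confirmed as the larger coder with a standing head. In the top picture the wheel is at ~(324,202), the key ~(343.5,200), the window ~(312,212), the hub (286,211), the bearing (366,184), the gear (371,213) and the bolt (326,236).

```bash
cat >> h.py <<'E'
def proj(n,P):
    m=bot.camera_model(n); Rm=R.from_euler('xyz',m['orientation']).as_matrix()
    q=(np.atleast_2d(P)-m['position'])@Rm
    return np.c_[m['fx']*q[:,0]/q[:,2]+m['cx'],m['fy']*q[:,1]/q[:,2]+m['cy']]
def back(n,uv,z):
    m=bot.camera_model(n); Rm=R.from_euler('xyz',m['orientation']).as_matrix()
    uv=np.atleast_2d(uv).astype(float); d=np.c_[(uv[:,0]-m['cx'])/m['fx'],(uv[:,1]-m['cy'])/m['fy'],np.ones(len(uv))]@Rm.T
    return m['position']+d*((z-m['position'][2])/d[:,2])[:,None]
E
python3 - <<'E'
from h import *
from scipy.optimize import least_squares as ls
tp=lambda a:np.array(a,float)/4+[270-.375,170-75-.375]
sp=lambda a:np.array(a,float)/4+[280-.375,170-.375]
T=tp([[122,377],[312,348],[338,497],[140,528]])
C=np.array([[65,72],[65,-94],[-65,-94],[-65,72]],float)
S=sp([[282,193],[180,255],[78,158]]); CS=np.array([[65,-94],[-65,-94],[-65,72]],float)
wt=tp([[217,430]]); kt=tp([[295,418]]); 
def X(p,c,z): 
    c=np.atleast_2d(c); a=p[2]; return np.c_[p[0]+c[:,0]*np.cos(a)-c[:,1]*np.sin(a),p[1]+c[:,0]*np.sin(a)+c[:,1]*np.cos(a),np.full(len(c),z)]
r=ls(lambda p:np.r_[(proj("top",X(p,C,10))-T).ravel(),(proj("scene",X(p,CS,10))-S).ravel()],[430,-260,0],x_scale=[1,1,.01])
print(r.x,np.round(r.fun,1))
r1=ls(lambda p:(proj("top",X(p,C,10))-T).ravel(),[430,-260,0],x_scale=[1,1,.01]);print(r1.x,np.round(r1.fun,1))
for z in (83,93,103):print(z,back("top",wt,z),back("top",tp([[170,467]]),z-20),back("scene",sp([[170,113]]),z))
for z in (50,70,90):print(z,"key",back("top",kt,z),back("scene",sp([[214,157]]),z))
P=X(r1.x,[[0,0],[-40,40]],93);print(proj("top",P),proj("scene",P))
# captures mean
for n,(u,v) in {"top":(312,212),"scene":(311,196)}.items():
    A=np.array([bot.capture(n) for _ in range(8)],float); print(n,"noise",A.std(0)[v-10:v+10,u-10:u+10].mean())
    M=A.mean(0); np.save(f"m0_{n}.npy",M); c=M[v-14:v+14,u-16:u+20]
    cv2.imwrite(f"pics/w0_{n}.png",cv2.resize(c[:,:,::-1],None,fx=16,fy=16,interpolation=cv2.INTER_LANCZOS4).clip(0,255))
a=cv2.imread("pics/w0_top.png")[:300];
a=cv2.imread("pics/w0_top.png");b=cv2.imread("pics/w0_scene.png")
cv2.imwrite("pics/w0.png",cv2.resize(np.hstack([a,b]),(800,311)))
E
```

```text
[ 5.42390922e+02 -2.57817112e+02  1.53732662e-01] [-1.4 -0.6  0.7 -0.8  0.7  0.6 -0.   0.6  0.7  0.4 -0.3  0.1 -0.5 -0.4]
[ 5.42353918e+02 -2.57889858e+02  1.50382046e-01] [-1.3 -0.6  0.8 -0.7  0.6  0.8 -0.1  0.6]
83 [[ 540.52256348 -257.40348715   83.        ]] [[ 513.70911979 -221.05692939   63.        ]] [[ 541.49993327 -254.28532012   83.        ]]
93 [[ 539.26515233 -257.09268145   93.        ]] [[ 512.69532882 -221.053206     73.        ]] [[ 536.32471915 -263.59665207   93.        ]]
103 [[ 538.00774119 -256.78187574  103.        ]] [[ 511.68153785 -221.04948261   83.        ]] [[ 531.14950503 -272.90798403  103.        ]]
50 key [[ 554.41114173 -320.6349828    50.        ]] [[ 565.74707875 -297.70706428   50.        ]]
70 key [[ 551.73624869 -318.99096553   70.        ]] [[ 555.27853413 -315.10803716   70.        ]]
90 key [[ 549.06135565 -317.34694825   90.        ]] [[ 544.80998951 -332.50901004   90.        ]]
[[324.13192942 201.12801218]
 [313.19366735 215.8882915 ]] [[322.78634728 196.45375677]
 [308.09864854 195.11149663]]
top noise 0.2770074323096396
scene noise 0.3252742970749812[ WARN:0@7.094] global loadsave.cpp:1063 imwrite_ Unsupported depth image for selected encoder is fallbacked to CV_8U.
```

View pics/w0.png

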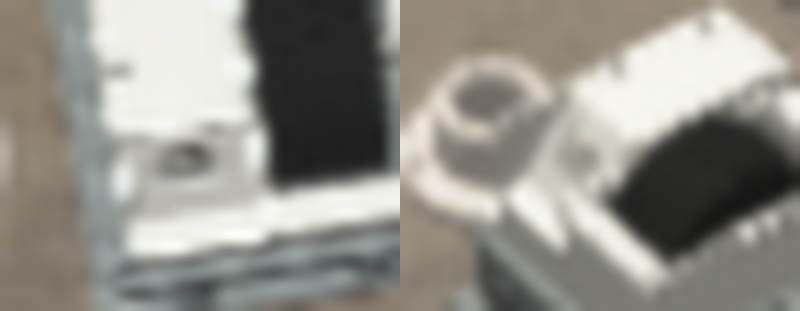

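The low-noise crop shows a digit blob at top ~(310,211) and scene ~(310,196), about 3 px high. I will read it by stepping through the numbers. Setting out: turn the tool so that its y lies along the coder's x, shut the gripper and go above the wheel.

```bash
python3 -m jog '[[0,0,0,0,0,-0.14],[0,0,0,0,0,-0.14],[0,0,0,0,0,-0.14],[0,0,0,0,0,-0.14],[0,0,0,0,0,-0.14],[0,0,0,0,0,-0.14],[0,0,0,0,0,-0.14],[0,0,0,0,0,-0.14],[0,0,0,0,0,-0.14],[0,0,0,0,0,-0.14]]' 0
python3 -m jog '[[18,40,0,0,0,0],[18,40,0,0,0,0],[18,40,0,0,0,0],[18,40,0,0,0,0],[18,40,0,0,0,0],[18,40,0,0,0,0],[18,40,0,0,0,0],[18,40,0,0,0,0],[18,40,0,0,0,0],[18,30,20,0,0,0],[0,0,20,0,0,0],[0,0,0,0,0,0]]'
```

```text
time: 2.3
tool_pos: [167.6, -497.6, 226.7]
tcp_rot: [-3.142, 0.0, 1.731]
contact_force: [-0.3, -0.4, 0.2]
grip_width: 16.5
finger_force: 0.0
time: 3.5
tool_pos: [524.6, -258.1, 183.8]
tcp_rot: [-3.137, -0.004, 1.727]
contact_force: [-0.2, 0.0, -0.5]
grip_width: 0.6
finger_force: 0.0
```

```bash
python3 -m jog '[[-2.5,6,40,0,0,0],[0,0,38,0,0,0],[0,0,4,0,0,0],[0,0,0,0,0,0]]'
python3 -m jog '[[0,0,2.5,0,0,0],[0,0,0,0,0,0]]'
```

```text
time: 3.9
tool_pos: [531.3, -262.0, 105.3]
tcp_rot: [-3.141, -0.0, 1.724]
contact_force: [-0.3, -0.1, 0.8]
grip_width: 0.4
finger_force: 0.0
time: 4.1
tool_pos: [532.4, -262.2, 104.3]
tcp_rot: [3.139, 0.002, 1.724]
contact_force: [0.3, -0.4, -0.2]
grip_width: 0.1
finger_force: 0.0
```

```bash
python3 -m jog '[[0,0,2.5,0,0,0],[0,0,0,0,0,0]]'
python3 -m jog '[[0,0,1,0,0,0],[0,0,1,0,0,0]]'
```

```text
time: 4.3
tool_pos: [531.8, -261.6, 100.3]
tcp_rot: [3.141, 0.001, 1.725]
contact_force: [-1.0, 0.6, -0.3]
grip_width: 0.6
finger_force: 0.0
time: 4.5
tool_pos: [531.9, -261.6, 98.3]
tcp_rot: [3.141, 0.001, 1.725]
contact_force: [-0.1, 0.4, 4.6]
grip_width: 0.6
finger_force: 2.4
```

```bash
python3 -m jog '[[0,0,1,0,0,0],[0,0,1,0,0,0]]'
```

```text
time: 4.7
tool_pos: [532.0, -261.6, 96.7]
tcp_rot: [3.141, 0.001, 1.725]
contact_force: [-2.6, 1.4, 9.3]
grip_width: 0.4
finger_force: 4.6
```

Wheel top is felt at z ≈ 99.5, now pressing at ~9 N. First stroke.

```bash
python3 -m jog '[[0,2,-0.3,0,0,0],[0,4,0,0,0,0],[0,4,0,0,0,0]]'
python3 -m jog '[[0,4,0,0,0,0],[0,4,0,0,0,0],[0,4,0,0,0,0],[0,3,0,0,0,0],[0,0,0,0,0,0]]'
python3 -m jog '[[0,0,10,0,0,0]]' >/dev/null 2>&1 --help || true
```

```text
time: 5.0
tool_pos: [541.5, -260.1, 97.3]
tcp_rot: [3.141, 0.001, 1.725]
contact_force: [-3.6, 1.4, 10.3]
grip_width: 0.2
finger_force: 5.0
time: 5.5
tool_pos: [557.1, -257.7, 96.8]
tcp_rot: [3.14, 0.001, 1.725]
contact_force: [0.5, 1.2, 5.8]
grip_width: 0.4
finger_force: 2.7
```

My third line there was a careless leftover, a 10 mm downward row. I'm checking at once whether it ran.

Run:
```python
from h import *
o=bot.get_obs(); print(o['time'],o['tool_pos'],o['contact_force'])
```

```text
5.5 [ 557.05294655 -257.65130407   96.81136824] [0.53830623 1.23941633 5.79984108]
```

It was not executed (time still 5.5 s). I'll drop such lines. Now lift, clear to the left and look.

```bash
python3 -m jog '[[0,0,-40,0,0,0],[30,0,-35,0,0,0],[48,0,0,0,0,0],[48,0,0,0,0,0],[48,0,0,0,0,0],[36,0,0,0,0,0],[0,0,0,0,0,0]]'
cat >> h.py <<'E'
def look(tag):
    o=[]
    for n,(u,v) in {"top":(312,212),"scene":(311,196)}.items():
        M=np.mean([bot.capture(n).astype(float) for _ in range(2)],0); np.save(f"m{tag}_{n}.npy",M); o.append(M)
    return o
def sheet(tags,out):
    rows=[]
    for n,(u,v) in {"top":(310,211),"scene":(311,196)}.items():
        rows.append(np.hstack([cv2.copyMakeBorder(cv2.resize(np.load(f"m{t}_{n}.npy")[v-6:v+7,u-6:u+7,::-1].astype(np.uint8),None,fx=20,fy=20,interpolation=cv2.INTER_CUBIC),2,2,2,2,0) for t in tags]))
    im=np.vstack(rows); s=min(800/im.shape[1],600/im.shape[0]); cv2.imwrite(out,cv2.resize(im,None,fx=s,fy=s))
E
python3 - <<'E'
from h import *
look("1"); sheet(["0","1"],"pics/s1.png")
np.set_printoptions(linewidth=200)
for t in "01":
    print(np.load(f"m{t}_top.npy")[206:217,303:318].mean(2).astype(int))
    print(np.load(f"m{t}_scene.npy")[190:202,304:318].mean(2).astype(int))
E
```

```text
time: 6.2
tool_pos: [523.0, -46.0, 171.0]
tcp_rot: [-3.141, -0.001, 1.729]
contact_force: [-0.4, -1.0, -0.1]
grip_width: 0.2
finger_force: 0.0
[[140 140 202 239 239 238 239 239 240 239 239 238 237 235 218]
 [150 148 204 238 240 238 239 240 240 239 239 238 238 237 230]
 [154 158 210 239 239 238 239 240 240 238 236 233 234 237 233]
 [147 150 181 221 232 233 237 241 239 229 211 182 169 187 189]
 [145 146 152 167 179 178 191 202 196 183 173 172 175 180 188]
 [144 143 137 152 178 179 176 160 134 111  93 124 162 176 188]
 [141 143 138 174 200 182 170 144 128 130 108 114 153 174 186]
 [143 153 153 208 222 186 167 145 129 131 133 149 175 182 184]
 [140 159 163 215 224 185 180 180 180 186 195 196 193 186 183]
 [134 153 157 197 200 169 179 184 184 182 183 183 184 183 184]
 [129 146 149 161 158 160 179 182 184 187 189 191 195 198 204]]
[[110 128 170 204 184 156 192 232 240 242 242 242 243 243]
 [119 140 161 165 160 153 187 213 233 242 243 243 243 243]
 [150 138 141 128 139 169 187 199 219 232 241 243 243 242]
 [143 124 122 129 159 183 180 199 208 215 226 242 241 238]
 [124 119 121 141 181 182 1
[... 1148 characters left out ...]
8 170 204 184 156 193 232 240 242 242 242 243 243]
 [118 140 162 165 159 153 187 213 232 242 243 243 243 243]
 [150 138 140 128 139 170 187 199 219 232 241 243 243 242]
 [144 124 122 129 159 183 180 199 208 215 226 242 241 239]
 [124 119 121 141 181 182 172 192 202 206 210 223 209 191]
 [119 120 129 161 187 167 160 169 192 202 200 181 151 102]
 [118 122 143 184 191 162 136 131 166 199 195 158 112  57]
 [121 138 172 197 197 178 141 135 177 201 197 122  69  42]
 [143 187 215 206 201 196 182 178 202 170 151  73  42  39]
 [187 233 238 225 206 207 218 200 178 126  85  43  35  36]
 [176 220 242 238 221 194 219 226 191 124  60  35  34  35]
 [138 158 218 241 234 191 202 237 232 200 110  48  33  35]]
```

View pics/s1.png

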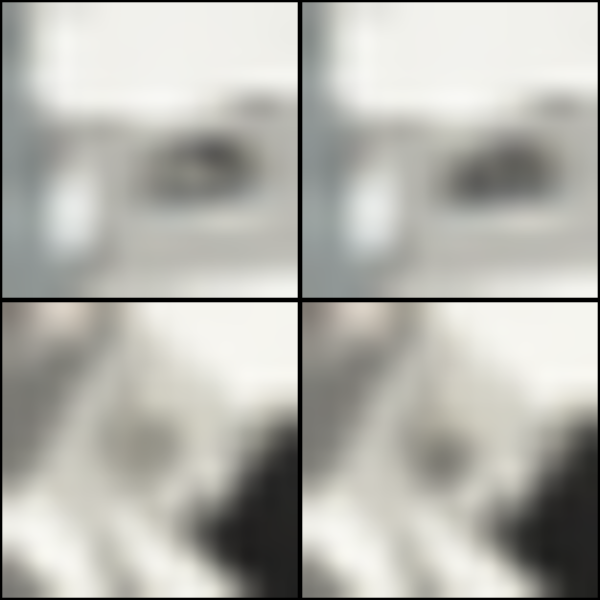

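```bash
python3 -m jog '[[-48,-7,0,0,0,0],[-48,-7,0,0,0,0],[-48,-7,0,0,0,0],[-48,-7,0,0,0,0],[-18,-1,35,0,0,0],[0,0,33,0,0,0],[0,0,5,0,0,0],[0,0,2,0,0,0],[0,5,0,0,0,0],[0,5,0,0,0,0],[0,5,0,0,0,0]]'
python3 -m jog '[[0,5,0,0,0,0],[0,5,0,0,0,0],[0,4,0,0,0,0],[0,0,0,0,0,0]]'
python3 -m jog '[[0,0,-40,0,0,0],[30,0,-35,0,0,0],[48,0,0,0,0,0],[48,0,0,0,0,0],[48,0,0,0,0,0],[36,0,0,0,0,0],[0,0,0,0,0,0]]'
python3 -c "
from h import *
look('2'); np.set_printoptions(linewidth=200)
print(np.load('m2_top.npy')[209:215,307:317].mean(2).astype(int)); print(np.load('m2_scene.npy')[193:200,307:314].mean(2).astype(int))"
```

```text
time: 7.5
tool_pos: [542.9, -261.6, 98.4]
tcp_rot: [3.14, 0.003, 1.724]
contact_force: [-2.4, -1.9, 6.9]
grip_width: 0.4
finger_force: 3.4
time: 7.9
tool_pos: [557.3, -258.3, 97.3]
tcp_rot: [3.14, 0.002, 1.725]
contact_force: [0.4, -1.1, 4.5]
grip_width: 0.3
finger_force: 2.1
time: 8.6
tool_pos: [522.8, -45.9, 171.1]
tcp_rot: [-3.14, -0.002, 1.729]
contact_force: [-0.7, -1.8, -0.1]
grip_width: 0.6
finger_force: 0.0
[[233 234 237 242 240 230 212 184 170 188]
 [180 179 192 206 202 192 181 176 177 181]
 [179 180 178 176 172 166 149 146 165 177]
 [200 183 172 156 145 138 116 114 152 175]
 [223 187 168 147 131 132 132 138 166 182]
 [225 186 181 181 181 187 196 196 192 187]]
[[129 158 183 180 198 205 214]
 [142 181 181 172 187 182 188]
 [160 188 168 166 179 177 176]
 [184 191 165 158 171 185 190]
 [197 197 183 164 167 192 201]
 [206 201 198 189 186 204 170]
 [225 207 207 219 200 178 126]]
```

```bash
python3 -m jog '[[-48,-7,0,0,0,0],[-48,-7,0,0,0,0],[-48,-7,0,0,0,0],[-48,-7,0,0,0,0],[-18,-1,35,0,0,0],[0,0,33,0,0,0],[0,0,5,0,0,0],[0,0,2.7,0,0,0],[0,0,0,0,0,0],[0,5,0,0,0,0],[0,5,0,0,0,0],[0,5,0,0,0,0]]'
python3 -m jog '[[0,5,0,0,0,0],[0,5,0,0,0,0],[0,4,0,0,0,0],[0,0,0,0,0,0]]'
python3 -m jog '[[0,0,-40,0,0,0],[30,0,-35,0,0,0],[48,0,0,0,0,0],[48,0,0,0,0,0],[48,0,0,0,0,0],[36,0,0,0,0,0],[0,0,0,0,0,0]]'
python3 -c "
from h import *
look('3')"
python3 -m jog '[[-48,-7,0,0,0,0],[-48,-7,0,0,0,0],[-48,-7,0,0,0,0],[-48,-7,0,0,0,0],[-18,-1,35,0,0,0],[0,0,33,0,0,0],[0,0,5,0,0,0],[0,0,2,0,0,0],[0,0,0,0,0,0],[0,5,0,0,0,0],[0,5,0,0,0,0],[0,5,0,0,0,0]]'
python3 -m jog '[[0,5,0,0,0,0],[0,5,0,0,0,0],[0,4,0,0,0,0],[0,0,0,0,0,0]]'
python3 -m jog '[[0,0,-40,0,0,0],[30,0,-35,0,0,0],[48,0,0,0,0,0],[48,0,0,0,0,0],[48,0,0,0,0,0],[36,0,0,0,0,0],[0,0,0,0,0,0]]'
python3 -c "
from h import *
look('4')
h=99.5
c=lambda x,y,z:np.array([541+x*.9886-y*.1506,-258+x*.1506+y*.9886,z])
for r in (27,30): 
  P=[c(-r*np.cos(a),y,62.5+r*np.sin(a)) for a in (.61-8.5/r,.61,.61+8.5/r) for y in (49,40,31)]
  print(proj('top',P).round(1).tolist()); print(proj('scene',P).round(1).tolist())
"
```

```text
time: 10.0
tool_pos: [543.1, -261.5, 98.1]
tcp_rot: [3.14, 0.003, 1.724]
contact_force: [-2.5, -1.9, 8.7]
grip_width: 0.4
finger_force: 3.9
time: 10.4
tool_pos: [557.5, -258.5, 97.1]
tcp_rot: [3.139, 0.002, 1.725]
contact_force: [1.7, -2.2, 4.7]
grip_width: 0.5
finger_force: 2.4
time: 11.1
tool_pos: [522.9, -46.0, 170.7]
tcp_rot: [-3.141, -0.002, 1.729]
contact_force: [0.4, -1.4, -0.3]
grip_width: 0.6
finger_force: 0.0
time: 12.5
tool_pos: [543.0, -261.7, 97.9]
tcp_rot: [3.14, 0.003, 1.724]
contact_force: [-3.8, -1.3, 8.0]
grip_width: 0.1
finger_force: 4.1
time: 12.9
tool_pos: [557.4, -258.8, 97.1]
tcp_rot: [3.139, 0.002, 1.724]
contact_force: [0.6, -1.5, 5.2]
grip_width: 0.5
finger_force: 2.4
time: 13.6
tool_pos: [522.8, -46.0, 170.6]
tcp_rot: [-3.141, -0.002, 1.729]
contact_force: [0.8, -1.0, 0.6]
grip_width: 0.4
finger_force: 0.0
[[309.7, 212.9], [312.5, 212.5], [315.4, 212.1], [309.5, 211.5], [312.4, 211.1], [315.2, 210.7], [309.2, 209.4], [312.1, 209.0], [315.0, 208.6]]
[[309.5, 196.8], [310.9, 198.0], [312.3, 199.3], [310.2, 194.9], [311.6, 196.2], [313.0, 197.5], [311.4, 193.2], [312.8, 194.4], [314.2, 195.7]]
[[309.8, 213.7], [312.7, 213.3], [315.5, 212.8], [309.6, 212.2], [312.5, 211.8], [315.4, 211.4], [309.3, 210.2], [312.2, 209.8], [315.1, 209.3]]
[[308.9, 196.7], [310.3, 198.0], [311.7, 199.2], [309.7, 194.9], [311.1, 196.1], [312.5, 197.4], [310.9, 193.1], [312.3, 194.3], [313.7, 195.6]]
```

```bash
cat > fit.py <<'E'
from h import *
from scipy.optimize import least_squares as ls
from scipy.ndimage import map_coordinates, gaussian_filter
RD=27.; D=np.pi/4
def strip(font,th,wd):
    S=np.zeros((1696+0,180),np.float32)
    for n in range(8):
        (w,h),b=cv2.getTextSize(str(n),font,8,th); c=np.zeros((h+200,w+200),np.uint8)
        cv2.putText(c,str(n),(100,h+100),font,8,255,th,cv2.LINE_AA)
        x,y,w,h=cv2.boundingRect(c); g=c[y:y+h,x:x+w]; W=int((wd if n!=1 else min(wd,wd*w/h*1.55))*10)
        g=cv2.resize(g,(W,140),interpolation=cv2.INTER_AREA)/255.
        for r in range(140): S[(int(n*212)-70+r)%1696,90-W//2:90-W//2+W]=np.maximum(S[(int(n*212)-70+r)%1696,90-W//2:90-W//2+W],g[r])
    return gaussian_filter(S,6,mode=('wrap','constant'))
a=np.linspace(-8.5,8.5,35)/RD; y=np.linspace(31,49,25); A,Y=[q.ravel() for q in np.meshgrid(a,y,indexing='ij')]
def cpt(x,y,z): return np.c_[541+x*.9886-y*.1506,-258+x*.1506+y*.9886,z]
P=cpt(-RD*np.cos(.61+A),Y,62.5+RD*np.sin(.61+A))
BOX={"top":(307,317,208,216),"scene":(306,315,191,201)}
UV={n:proj(n,P) for n in BOX}
AR={}
for n in BOX:
    g=UV[n].reshape(35,25,2); du=np.gradient(g,axis=0);dv=np.gradient(g,axis=1); AR[n]=np.abs(du[...,0]*dv[...,1]-du[...,1]*dv[...,0]).ravel()
def Wm(n,sh,sig=.5):
    x0,x1,y0,y1=BOX[n]; u=UV[n]+sh; gx=np.exp(-(np.arange(x0,x1)[:,None]-u[:,0])**2/2/sig**2);gy=np.exp(-(np.arange(y0,y1)[:,None]-u[:,1])**2/2/sig**2)
    return (gy[:,None]*gx[None]).reshape(-1,len(u))*AR[n]/(2*np.pi*sig**2)
def load(tags): return {n:np.array([np.load(f"m{t}_{n}.npy")[b[2]:b[3],b[0]:b[1]].mean(2).ravel() for t in tags]) for n,b in BOX.items()}
def model(p,I,S,full=False):
    N=len(I["top"]); th=p[0]+np.r_[0,np.cumsum(p[6:6+N-1])]; res=[]; 
    ink=np.array([map_coordinates(S,[((t-A)*RD*10)%1696,(49-Y)*10],order=1,mode='nearest') for t in th])
    for i,n in enumerate(BOX):
        c=ink@Wm(n,p[1+2*i:3+2*i]).T; f=1-p[5]*c; B=(I[n]*f).sum(0)/(f*f).sum(0); B=np.minimum(B,I[n].max(0)+25)
        res.append(((I[n]-B*f)/(1 if n=="top" else 1)).ravel())
    return np.concatenate(res)
def run(tags,d0,fonts=((cv2.FONT_HERSHEY_SIMPLEX,28,9),(cv2.FONT_HERSHEY_SIMPLEX,40,8.5)),nth=24,lo=.3,hi=.95):
    I=load(tags); out=[]
    for f in fonts:
        S=strip(*f)
        for t0 in np.arange(nth)*2*np.pi/nth:
            p0=np.r_[t0,-1.2,.5,-.5,0,.7,d0]; lb=np.r_[t0-.3,-3,-2,-3,-2.5,.2,np.array(d0)-.25]; ub=np.r_[t0+.3,1.5,2.5,2.5,2.5,1,np.array(d0)+.25]
            r=ls(model,p0,bounds=(lb,ub),args=(I,S),x_scale=np.r_[.1,.3,.3,.3,.3,.2,np.full(len(d0),.1)],diff_step=1e-3,max_nfev=25)
            out.append((r.cost,f[1],r.x))
    out.sort(key=lambda o:o[0]); return out
E
time python3 - <<'E'
from fit import *
for o in run("01234",[.7,.68,.68,.68])[:14]: print(round(o[0]),o[1],"num0 %.2f now %.2f"%(o[2][0]/D%8,(o[2][0]+o[2][6:].sum())/D%8),o[2].round(2))
E
```

```text
5663 40 num0 0.97 now 4.91 [ 0.76 -0.1   0.71 -0.74  0.09  0.59  0.68  0.69  0.93  0.8 ]
6052 40 num0 2.45 now 6.07 [ 1.92 -0.21  0.98 -0.63  0.53  0.41  0.67  0.93  0.43  0.82]
6307 28 num0 0.98 now 4.92 [ 0.77 -0.07  0.79 -0.75  0.25  0.66  0.67  0.7   0.93  0.8 ]
6661 28 num0 2.45 now 6.06 [ 1.93 -0.09  0.9  -0.59  0.47  0.46  0.66  0.93  0.43  0.81]
6748 40 num0 1.12 now 5.04 [ 0.88 -0.26  0.92 -0.57  0.51  0.44  0.95  0.93  0.43  0.77]
6820 40 num0 4.38 now 0.05 [ 3.44 -0.28  1.28 -1.08  0.71  0.35  0.45  0.57  0.93  0.93]
7021 28 num0 6.99 now 2.39 [ 5.49 -0.03  1.14 -0.98  0.74  0.49  0.73  0.61  0.9   0.43]
7102 40 num0 7.01 now 2.39 [ 5.51 -0.11  1.13 -0.97  0.67  0.39  0.72  0.59  0.9   0.43]
7246 28 num0 4.38 now 0.05 [ 3.44 -0.38  1.32 -1.11  0.73  0.4   0.45  0.57  0.93  0.93]
7246 28 num0 6.58 now 2.40 [ 5.17 -0.2   1.42 -1.06  0.97  0.46  0.95  0.73  0.89  0.43]
7322 40 num0 2.97 now 6.88 [ 2.33 -0.06  0.83 -0.78  0.36  0.43  0.74  0.56  0.93  0.83]
7436 40 num0 2.42 now 6.04 [ 1.9  -0.22  0.66 -0.5   0.09  0.33  0.95  0.67  0.8   0.43]
7440 28 num0 2.43 now 6.05 [ 1.91 -0.1   0.6  -0.46  0.16  0.4   0.95  0.66  0.8   0.43]
7514 28 num0 2.99 now 6.89 [ 2.35 -0.02  0.95 -0.88  0.48  0.47  0.74  0.55  0.93  0.84]
real	0m29.377s
user	0m29.532s
sys	0m0.252s
```

```bash
python3 -c "
from h import *
rows=[]
for n,(x0,x1,y0,y1) in {'top':(306,318,207,217),'scene':(305,317,191,201)}.items():
    rows.append(np.hstack([cv2.copyMakeBorder(cv2.resize(((np.load(f'm{t}_{n}.npy')[y0:y1,x0:x1].mean(2)-80)/130*255).clip(0,255).astype(np.uint8),None,fx=13,fy=20 if n=='top' else 15,interpolation=cv2.INTER_CUBIC),2,2,2,2,cv2.BORDER_CONSTANT,value=0) for t in '01234']))
cv2.imwrite('pics/s4.png',np.vstack(rows))"
```

```text
(no output)
```

View pics/s4.png

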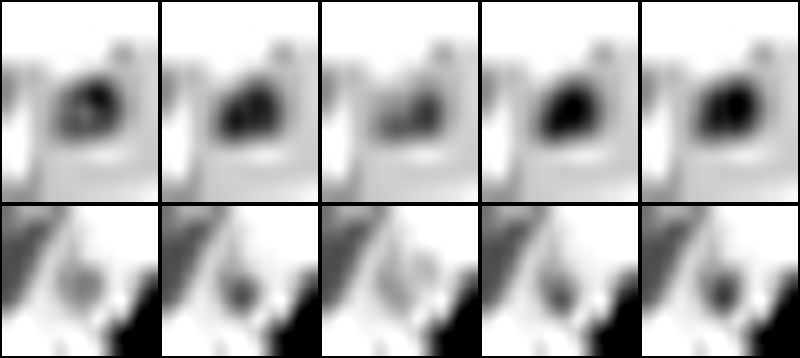

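Seen: top row is a dark blob at ~(311.5,212) in all five. State 2 has the least ink and state 0 looks hollow with a dark upper right. I need more states to decide, so I'm stroking on with a shorter range, which should slip less.

```bash
python3 -m jog '[[-48,-7,0,0,0,0],[-48,-7,0,0,0,0],[-48,-7,0,0,0,0],[-48,-7,0,0,0,0],[-18,-1,35,0,0,0],[0,0,33,0,0,0],[0,0,5,0,0,0],[0,0,2.3,0,0,0],[0,0,0,0,0,0],[0,5,0,0,0,0],[0,5,0,0,0,0],[0,5,0,0,0,0]]'
python3 -m jog '[[0,5,0,0,0,0],[0,4,0,0,0,0],[0,0,0,0,0,0]]'
python3 -m jog '[[0,0,-40,0,0,0],[30,0,-35,0,0,0],[48,0,0,0,0,0],[48,0,0,0,0,0],[48,0,0,0,0,0],[36,0,0,0,0,0],[0,0,0,0,0,0]]'
python3 -c "
from h import *
look('5')"
python3 -m jog '[[-48,-6,0,0,0,0],[-48,-6,0,0,0,0],[-48,-6,0,0,0,0],[-48,-6,0,0,0,0],[-18,0,35,0,0,0],[0,0,33,0,0,0],[0,0,5,0,0,0],[0,0,2,0,0,0],[0,0,0,0,0,0],[0,5,0,0,0,0],[0,5,0,0,0,0],[0,5,0,0,0,0]]'
python3 -m jog '[[0,5,0,0,0,0],[0,4,0,0,0,0],[0,0,0,0,0,0]]'
python3 -m jog '[[0,0,-40,0,0,0],[30,0,-35,0,0,0],[48,0,0,0,0,0],[48,0,0,0,0,0],[48,0,0,0,0,0],[36,0,0,0,0,0],[0,0,0,0,0,0]]'
python3 -c "
from h import *
look('6')"
python3 - <<'E'
from fit import *
for o in run("0123456",[.7,.7,.7,.7,.65,.65],nth=24)[:10]: print(round(o[0]),o[1],"num0 %.2f now %.2f"%(o[2][0]/D%8,(o[2][0]+o[2][6:].sum())/D%8),o[2].round(2))
E
```

```text
time: 15.0
tool_pos: [543.0, -261.8, 97.8]
tcp_rot: [3.14, 0.003, 1.724]
contact_force: [-2.0, -1.6, 8.6]
grip_width: 0.4
finger_force: 4.4
time: 15.3
tool_pos: [552.8, -260.1, 97.7]
tcp_rot: [3.138, 0.004, 1.724]
contact_force: [0.3, -1.9, 7.0]
grip_width: 0.4
finger_force: 3.3
time: 16.0
tool_pos: [518.4, -47.2, 171.3]
tcp_rot: [3.141, -0.001, 1.729]
contact_force: [-0.5, -0.3, 0.1]
grip_width: 0.2
finger_force: 0.0
time: 17.4
tool_pos: [543.1, -261.9, 97.9]
tcp_rot: [3.14, 0.004, 1.724]
contact_force: [-2.9, -4.1, 9.1]
grip_width: 0.6
finger_force: 4.2
time: 17.7
tool_pos: [552.8, -260.3, 97.8]
tcp_rot: [3.138, 0.004, 1.724]
contact_force: [0.2, -1.1, 6.4]
grip_width: 0.4
finger_force: 3.2
time: 18.4
tool_pos: [518.4, -47.3, 171.4]
tcp_rot: [3.141, -0.001, 1.729]
contact_force: [-0.1, -0.1, -0.2]
grip_width: 0.4
finger_force: 0.0
8875 40 num0 2.49 now 0.01 [ 1.96 -0.18  1.21 -0.68  0.64  0.4   0.62  0.95  0.45  0.81  0.61  0.9 ]
9574 40 num0 7.36 now 4.99 [ 5.78 -0.69  1.2  -0.89  0.34  0.38  0.68  0.95  0.45  0.8   0.75  0.79]
9653 40 num0 6.51 now 3.97 [ 5.12 -0.43  1.29 -0.84  0.51  0.38  0.95  0.74  0.71  0.45  0.53  0.9 ]
9687 40 num0 7.47 now 4.99 [ 5.86 -0.37  1.34 -0.98  0.62  0.36  0.95  0.72  0.45  0.69  0.7   0.83]
9743 28 num0 2.52 now 8.00 [ 1.98 -0.09  1.3  -0.77  0.75  0.41  0.62  0.95  0.45  0.78  0.6   0.9 ]
9836 28 num0 6.54 now 3.99 [ 5.14 -0.32  1.31 -0.94  0.66  0.45  0.95  0.74  0.84  0.45  0.4   0.9 ]
9938 28 num0 7.47 now 4.98 [ 5.87 -0.37  1.37 -0.98  0.74  0.43  0.95  0.71  0.45  0.69  0.7   0.83]
10066 40 num0 5.47 now 2.98 [ 4.29 -0.68  1.15 -1.02  0.49  0.38  0.8   0.75  0.45  0.82  0.61  0.9 ]
10118 28 num0 7.35 now 4.97 [ 5.78 -0.68  1.18 -0.86  0.24  0.42  0.67  0.95  0.45  0.8   0.73  0.8 ]
10205 40 num0 6.46 now 3.97 [ 5.08 -0.58  1.17 -0.72  0.37  0.32  0.95  0.74  0.45  0.67  0.61  0.9 ]
```

```bash
cat > fit2.py <<'E'
from fit import *
def model2(p,I,S,grp,mu):
    # p: th0, sh(4), k_top,k_scene, sig, hh, groupmeans..., deltas
    N=len(I["top"]); d=p[9:9+N-1]; th=p[0]+np.r_[0,np.cumsum(d)]
    clip=1/(1+np.exp((np.abs(A*RD)-p[8])/.4)); res=[]
    ink=np.array([map_coordinates(S,[((t-A)*RD*10)%1696,(49-Y)*10],order=1,mode='nearest') for t in th])*clip
    for i,n in enumerate(BOX):
        c=ink@Wm(n,p[1+2*i:3+2*i],p[7]).T; f=1-p[5+i]*c; B=(I[n]*f).sum(0)/(f*f).sum(0)
        res.append((I[n]-B*f).ravel())
    g=[]
    for k in set(grp):
        x=d[[i for i in range(len(d)) if grp[i]==k]]; g+=list((x-x.mean())/.03*3)+[(x.mean()-mu[k])/.08*3]
    return np.concatenate(res+[g])
RD10=10.
import fit
def setgrid(h):
    pass
def run2(tags,grp,mu,fonts,nth=32,t0s=None):
    I=load(tags); out=[]; d0=np.array([mu[k] for k in grp])
    for f in fonts:
        S=strip(*f)
        for t0 in (np.arange(nth)*2*np.pi/nth if t0s is None else t0s):
            p0=np.r_[t0,-.4,1,-.8,.4,.5,.5,.5,8,d0]; lb=np.r_[t0-.25,-3,-2,-3,-2.5,.2,.2,.35,5.5,d0-.3]; ub=np.r_[t0+.25,1.5,2.5,2.5,2.5,1.1,1.1,.9,8.6,d0+.3]
            r=ls(model2,p0,bounds=(lb,ub),args=(I,S,grp,mu),x_scale=np.r_[.1,.3,.3,.3,.3,.2,.2,.1,.5,np.full(len(d0),.1)],diff_step=1e-3,max_nfev=30)
            out.append((r.cost,f,r.x))
    out.sort(key=lambda o:o[0]); return out
def show(out,k=10):
    for o in out[:k]: print(round(o[0]),o[1],"num0 %.2f now %.2f"%(o[2][0]/D%8,(o[2][0]+o[2][9:].sum())/D%8),o[2][1:].round(2))
E
python3 - <<'E'
from fit2 import *
np.set_printoptions(linewidth=200)
show(run2("0123456",[0,1,1,1,2,2],{0:.67,1:.72,2:.63},[(0,34,8.5),(2,40,8.5)]),12)
E
```

```text
5115 (2, 40, 8.5) num0 2.43 now 0.23 [-0.37  0.96 -0.85  0.57  1.1   0.82  0.72  5.5   0.67  0.91  0.63  0.79  0.71  0.84]
5252 (2, 40, 8.5) num0 2.40 now 7.92 [-0.34  0.8  -0.7   0.27  0.79  0.56  0.61  5.5   0.63  0.97  0.55  0.79  0.51  0.88]
5700 (0, 34, 8.5) num0 2.44 now 7.89 [-0.4   0.93 -0.79  0.38  1.05  0.77  0.67  5.5   0.61  0.95  0.58  0.79  0.47  0.88]
6022 (2, 40, 8.5) num0 4.29 now 1.92 [-0.53  0.68 -0.61  0.06  0.98  0.74  0.69  5.5   0.73  0.95  0.43  0.76  0.74  0.8 ]
6176 (2, 40, 8.5) num0 0.37 now 5.14 [-0.45  0.8  -0.78  0.24  0.82  0.59  0.71  5.5   0.4   0.51  1.02  1.    0.49  0.33]
6541 (2, 40, 8.5) num0 6.44 now 3.91 [-0.6   0.81 -0.71  0.1   0.83  0.6   0.68  5.5   0.97  0.68  0.42  0.64  0.66  0.93]
6687 (2, 40, 8.5) num0 6.36 now 3.11 [-0.53  0.56 -0.56 -0.01  0.87  0.57  0.67  5.5   0.64  1.02  0.47  0.68  0.47  0.45]
6737 (0, 34, 8.5) num0 6.44 now 3.89 [-0.58  0.8  -0.69  0.1   1.01  0.73  0.68  5.5   0.97  0.68  0.42  0.63  0.65  0.93]
6911 (0, 34, 8.5) num0 1.05 now 6.14 [-0.11  0.94 -0.81  0.6   1.05  0.7   0.73  5.5   0.62  0.62  1.02  0.91  0.51  0.33]
6916 (2, 40, 8.5) num0 1.09 now 6.15 [-0.19  0.95 -0.84  0.56  0.85  0.59  0.72  5.5   0.58  0.62  1.02  0.91  0.51  0.33]
6933 (2, 40, 8.5) num0 1.29 now 6.15 [-0.31  0.85 -0.75  0.42  0.68  0.43  0.64  5.5   0.75  1.02  0.42  0.81  0.49  0.33]
6937 (2, 40, 8.5) num0 1.26 now 6.84 [-0.46  0.76 -0.65  0.26  0.72  0.5   0.64  5.5   0.75  1.02  0.42  0.69  0.66  0.85]
```

```bash
cat > fit3.py <<'E'
import fit
from fit import *
a=np.linspace(-17,12,59)/RD; y=np.linspace(29,51,23); A,Y=[q.ravel() for q in np.meshgrid(a,y,indexing='ij')]
P=cpt(-RD*np.cos(.61+A),Y,62.5+RD*np.sin(.61+A))
fit.A,fit.Y=A,Y; fit.UV=UV={n:proj(n,P) for n in BOX}
for n in BOX:
    g=UV[n].reshape(59,23,2); du=np.gradient(g,axis=0);dv=np.gradient(g,axis=1); fit.AR[n]=np.abs(du[...,0]*dv[...,1]-du[...,1]*dv[...,0]).ravel()
sg=lambda x:1/(1+np.exp(-np.clip(x/.4,-40,40)))
# p: th0, sh(4), kt,ks, sig, depth, hh, ydig, deltas
def cov(p,S,N):
    d=p[11:11+N-1]; th=p[0]+np.r_[0,np.cumsum(d)]; s=A*RD; out=[]
    ink=np.array([map_coordinates(S,[((t-A)*RD*10)%1696,(49-Y+p[10])*10],order=1,mode='constant') for t in th])
    for i,n in enumerate(BOX):
        c,e=((-1.15,.1),(-.42,.8))[i]; c*=p[8]; e*=p[8]
        m=sg(p[9]-np.abs(s-c))*sg(9-np.abs(Y-40-e))
        out.append((ink*m)@Wm(n,p[1+2*i:3+2*i],p[7]).T)
    return out
def model3(p,I,S,grp,mu):
    N=len(I["top"]); d=p[11:11+N-1]; res=[]
    for i,(n,c) in enumerate(zip(BOX,cov(p,S,N))):
        f=1-p[5+i]*c; B=(I[n]*f).sum(0)/(f*f).sum(0); res.append((I[n]-B*f).ravel())
    g=list(p[1:5]/.7*3)
    for k in set(grp):
        x=d[[i for i in range(len(d)) if grp[i]==k]]; g+=list((x-x.mean())/.03*3)+[(x.mean()-mu[k])/.08*3]
    return np.concatenate(res+[g])
def run3(tags,grp,mu,fonts,nth=32,t0s=None,nf=30):
    I=load(tags); out=[]; d0=np.array([mu[k] for k in grp])
    for f in fonts:
        S=strip(*f)
        for t0 in (np.arange(nth)*2*np.pi/nth if t0s is None else t0s):
            p0=np.r_[t0,0,0,0,0,.7,.7,.5,2.5,8,0,d0]; lb=np.r_[t0-.25,-2.5,-2.5,-2.5,-2.5,.2,.2,.3,0,6.5,-2,d0-.4]; ub=np.r_[t0+.25,2.5,2.5,2.5,2.5,1.2,1.2,.9,7,9.2,2,d0+.4]
            r=ls(model3,p0,bounds=(lb,ub),args=(I,S,grp,mu),x_scale=np.r_[.1,.3,.3,.3,.3,.2,.2,.1,.5,.5,.5,np.full(len(d0),.1)],diff_step=1e-3,max_nfev=nf)
            out.append((r.cost,f,r.x))
    out.sort(key=lambda o:o[0]); return out
def show(out,k=10):
    for o in out[:k]: print(round(o[0]),o[1],"num0 %.2f now %.2f"%(o[2][0]/D%8,(o[2][0]+o[2][11:].sum())/D%8),o[2][1:].round(2))
E
time python3 - <<'E'
from fit3 import *
np.set_printoptions(linewidth=200)
show(run3("0123456",[0,1,1,1,2,2],{0:.67,1:.72,2:.63},[(0,34,8.5),(2,40,8.5)]),12)
E
```

```text
5371 (2, 40, 8.5) num0 0.07 now 4.63 [-0.69 -0.28 -0.11 -1.04  1.02  0.6   0.67  6.23  7.3  -0.76  0.47  0.42  0.36  0.82  0.71  0.79]
5843 (2, 40, 8.5) num0 2.25 now 7.80 [-0.1   0.12 -0.12 -0.32  0.83  0.5   0.64  3.47  6.5   0.72  0.61  1.    0.41  0.86  0.59  0.9 ]
5940 (2, 40, 8.5) num0 0.07 now 4.71 [-0.6  -0.31 -0.08 -0.94  1.15  0.56  0.69  6.86  6.65 -0.27  0.41  0.52  1.02  0.99  0.47  0.23]
6000 (2, 40, 8.5) num0 0.80 now 5.76 [ 0.24 -0.35  0.3  -0.55  1.12  0.46  0.64  6.36  6.5   1.75  0.61  0.61  1.05  0.85  0.54  0.23]
6015 (2, 40, 8.5) num0 6.32 now 3.01 [-0.43  0.51 -0.54 -0.01  1.11  0.6   0.76  2.56  6.5   0.86  0.29  0.58  1.09  0.93  0.5   0.29]
6026 (2, 40, 8.5) num0 2.22 now 6.73 [-0.08 -0.08 -0.06 -0.47  0.88  0.48  0.69  4.83  6.5   0.87  0.31  0.62  0.98  0.97  0.45  0.23]
6043 (2, 40, 8.5) num0 2.23 now 7.86 [-0.96  0.16 -0.53 -0.77  1.06  0.66  0.71  4.13  6.5  -1.99  0.64  0.96  0.57  0.79  0.7   0.76]
6167 (0, 34, 8.5) num0 6.76 now 3.80 [ 0.18 -0.19  0.2  -0.56  1.2   0.66  0.7   6.11  7.72  1.99  0.66  0.61  0.99  0.87  0.6   0.23]
6233 (2, 40, 8.5) num0 4.15 now 1.88 [-0.35  0.02 -0.18 -0.49  1.2   0.83  0.76  2.52  6.5   0.58  0.74  0.95  0.43  0.87  0.77  0.75]
6278 (0, 34, 8.5) num0 0.82 now 5.80 [ 0.33 -0.15  0.22 -0.31  1.2   0.56  0.66  5.57  7.09  1.66  0.64  0.61  1.02  0.86  0.55  0.23]
6292 (2, 40, 8.5) num0 3.07 now 7.71 [-0.16 -0.33  0.01 -0.81  1.09  0.72  0.79  6.58  6.51  0.76  0.57  0.34  0.39  0.84  0.74  0.77]
6296 (2, 40, 8.5) num0 4.18 now 1.89 [-0.1   0.12 -0.11 -0.23  1.16  0.79  0.76  2.07  6.5   1.44  0.73  0.95  0.42  0.88  0.75  0.76]
real	4m38.335s
user	17m17.807s
sys	0m0.813s
```

```bash
cat > rect.py <<'E'
from fit import *
def rect(tag,n,sh):
    ss=np.linspace(12,-14,105); yy=np.linspace(52,28,97); AA,YY=np.meshgrid(ss/RD,yy,indexing='ij')
    uv=proj(n,cpt(-RD*np.cos(.61+AA.ravel()),YY.ravel(),62.5+RD*np.sin(.61+AA.ravel())))+sh
    g=np.load(f"m{tag}_{n}.npy").mean(2)
    return map_coordinates(g,[uv[:,1],uv[:,0]],order=3).reshape(AA.shape)
def page(tags,out,per=8):
    rows=[]
    for n,sh,lo,hi in(("top",(-.4,.6),90,200),("scene",(-.5,.1),120,215)):
        rows.append(np.hstack([cv2.copyMakeBorder(((rect(t,n,sh)-lo)/(hi-lo)*255).clip(0,255).astype(np.uint8),2,2,2,2,cv2.BORDER_CONSTANT,value=0) for t in tags]))
    im=np.vstack(rows); s=800/im.shape[1]; cv2.imwrite(out,cv2.resize(im,None,fx=s,fy=s))
E
python3 -c "
from rect import *
page('0123456','pics/r6.png')
for n,b in (('top',(307,317,209,215)),('scene',(307,315,193,200))):
  M=np.array([np.load(f'm{t}_{n}.npy')[b[2]:b[3],b[0]:b[1]].mean(2) for t in '0123456']); print(n,(M.max(0)-M).sum((1,2)).round()); print(M.max(0).astype(int)); print(M.std(0).round().astype(int))"
```

```text
top [316. 345.  36. 393. 441. 254. 425.]
[[233 234 238 242 240 230 212 184 170 188]
 [180 179 192 206 202 192 181 176 177 181]
 [179 180 178 176 172 166 149 146 165 177]
 [201 184 172 156 145 138 116 116 155 175]
 [223 187 168 147 131 132 133 150 175 183]
 [225 186 181 181 181 187 196 197 193 187]]
[[ 0  0  0  0  0  0  1  0  0  0]
 [ 0  0  0  1  2  3  3  1  0  0]
 [ 0  0  1  6 14 22 19  7  1  0]
 [ 1  0  1  7 19 24 14  2  1  0]
 [ 0  0  0  4  9  7  4  5  4  0]
 [ 0  0  0  0  0  0  0  0  0  0]]
scene [153. 214. 121. 209. 337. 224. 256.]
[[129 159 183 180 199 208 216 227]
 [142 182 182 173 192 202 206 210]
 [161 188 168 166 179 193 203 200]
 [184 191 166 158 171 185 201 195]
 [197 198 184 164 167 192 202 197]
 [206 202 198 189 186 204 170 152]
 [225 207 207 219 200 178 126  85]]
[[ 0  0  0  0  0  1  1  0]
 [ 0  0  0  0  1  7  6  1]
 [ 0  0  0  3  9 10  9  1]
 [ 0  0  2  9 17 11  3  2]
 [ 0  0  2 10 17  7  0  1]
 [ 0  0  1  3  5  3  1  2]
 [ 0  0  0  0  1  1  1  3]]
```

View pics/r6.png

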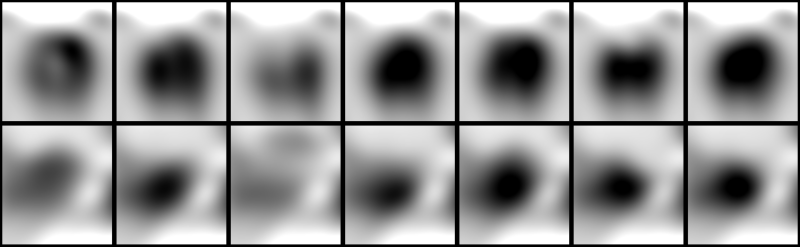

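```bash
sed -i 's/^def strip(font,th,wd):/def strip(font,th,wd,bl=.6):/; s/gaussian_filter(S,6,/gaussian_filter(S,bl*10,/' fit.py
time python3 - <<'E'
from fit4 import *
np.set_printoptions(linewidth=220)
show(run4("0123456",[.66,.68,.7,.7,.63,.63],.06,[(2,40,8.5,1.3),(2,40,8.5,2.2),(0,30,9,1.5),(2,40,11,1.5),(2,40,7,1)],nth=24),16)
E
```

```text
4533 (2, 40, 8.5, 1.3) num0 2.40 now 7.92 [-0.26  0.83 -0.72  0.39  0.91  0.65  0.53  0.62 -3.    4.96 -3.09  5.75  0.67  0.94  0.4   0.96  0.47  0.89]
4540 (2, 40, 7, 1) num0 2.37 now 7.90 [-0.32  0.67 -0.58  0.23  1.    0.76  0.58  0.66 -4.58  4.44 -4.04  5.81  0.66  0.94  0.4   0.97  0.48  0.9 ]
4610 (2, 40, 8.5, 2.2) num0 6.32 now 3.12 [-0.55  0.68 -0.83  0.09  1.2   1.2   0.43  0.64 -3.72  3.67 -3.98  2.94  0.36  0.62  1.    0.85  0.62  0.33]
4623 (2, 40, 8.5, 2.2) num0 0.98 now 5.80 [-0.36  0.42 -0.54  0.    1.2   1.04  0.54  0.62 -5.72  3.37 -4.88  2.    0.62  0.57  0.4   0.78  0.54  0.87]
4633 (2, 40, 8.5, 1.3) num0 6.35 now 3.20 [-0.49  0.69 -0.76  0.15  1.2   1.11  0.55  0.67 -3.    3.8  -3.    2.55  0.68  0.98  0.42  0.71  0.62  0.4 ]
4663 (2, 40, 8.5, 1.3) num0 0.98 now 5.81 [-0.33  0.55 -0.61  0.13  1.1   0.99  0.66  0.68 -5.19  3.67 -4.01  2.    0.62  0.6   0.41  0.79  0.51  0.87]
4666 (2, 40, 7, 1) num0 0.98 now 5.83 [-0.34  0.64 -0.66  0.21  1.2   1.19  0.7   0.69 -4.86  4.09 -3.52  2.    0.63  0.6   0.41  0.78  0.51  0.87]
4802 (2, 40, 7, 1) num0 6.36 now 3.21 [-0.45
[... 655 characters left out ...]
9  -3.6  10.99  0.67  0.97  0.5   0.85  0.71  0.81]
4884 (2, 40, 11, 1.5) num0 6.33 now 3.21 [-0.53  0.63 -0.76  0.09  1.2   1.01  0.58  0.68 -3.    3.29 -3.02  2.    0.67  0.98  0.4   0.74  0.62  0.41]
4997 (2, 40, 11, 1.5) num0 0.98 now 5.80 [-0.28  0.47 -0.56  0.08  0.9   0.77  0.59  0.66 -5.27  3.41 -4.4   2.    0.61  0.59  0.41  0.79  0.52  0.87]
5095 (2, 40, 8.5, 2.2) num0 6.36 now 3.17 [-0.49  0.7  -0.76  0.13  1.2   1.03  0.43  0.61 -3.    4.29 -3.29  3.25  0.68  0.98  0.41  0.75  0.6   0.36]
5105 (2, 40, 8.5, 1.3) num0 6.92 now 3.92 [-0.58  0.49 -0.4  -0.35  1.08  0.68  0.63  0.73 -4.35  4.03 -7.25  7.38  0.67  0.51  0.4   0.76  0.64  0.93]
real	0m40.204s
user	2m34.582s
sys	0m0.385s
```

Run:
```python
from h import *
np.set_printoptions(linewidth=220)
for n,(x0,x1,y0,y1) in {'top':(318,331,190,216),'scene':(314,336,186,206)}.items():
    M=np.array([np.load(f'm{t}_{n}.npy')[y0:y1,x0:x1].mean(2) for t in '0123456'])
    print(n); print(M.std(0).round().astype(int)[::1])
    if n=='top': print((M-M.mean(0))[:,:,4:8].mean(2).round(1))
```

```text
top
[[0 0 0 0 0 0 0 0 1 1 0 0 0]
 [0 1 1 1 1 1 1 0 1 0 0 0 0]
 [1 1 0 1 1 1 1 1 1 0 0 0 0]
 [1 1 1 0 0 0 0 0 1 0 1 1 0]
 [0 0 0 0 0 0 0 0 1 0 1 0 0]
 [0 0 1 1 0 1 0 0 1 1 0 0 0]
 [1 1 1 1 1 1 1 1 1 1 0 0 0]
 [0 1 1 1 1 0 1 1 1 1 1 0 0]
 [0 1 1 1 1 1 1 1 1 1 1 0 0]
 [0 1 1 1 1 1 1 1 1 1 1 1 0]
 [0 1 1 1 1 1 1 1 1 2 1 1 1]
 [0 1 1 1 0 1 2 1 1 1 1 4 2]
 [0 1 1 1 1 1 1 1 1 1 0 1 0]
 [0 0 0 1 0 1 1 1 1 1 1 1 0]
 [0 0 1 1 1 0 1 1 1 1 1 0 0]
 [0 0 1 1 1 1 1 1 1 0 1 1 0]
 [0 0 1 1 1 1 1 1 1 1 1 0 0]
 [0 0 1 1 1 1 0 1 1 0 1 0 0]
 [0 0 0 1 1 0 0 0 1 0 0 0 0]
 [0 0 0 1 0 1 0 0 0 0 1 0 0]
 [0 0 0 1 1 0 1 0 1 1 1 1 0]
 [0 0 0 1 1 1 1 1 0 1 0 1 0]
 [0 0 0 1 1 1 1 1 1 1 1 1 1]
 [0 0 0 1 1 1 1 1 1 1 0 1 1]
 [0 0 0 1 1 1 1 1 1 1 1 1 0]
 [0 0 1 1 1 0 0 0 0 0 0 0 0]]
[[-0.6 -0.   0.5 -0.   0.1  0.   0.1 -0.5  0.2  0.8 -0.6 -1.4  0.1  0.2 -0.1 -0.5  0.1 -0.4 -0.1 -0.4 -0.6 -0.4 -0.3 -0.5 -0.6 -0.7]
 [ 0.2  0.6 -0.2  0.  -0.3 -0.5  0.7  0.3 -1.6 -0.1  0.8  0.7  0.4 -0.1  0.1 -0.9 -0.3  0.8 -0.3  0.1  0.8  0.8  0.  -0.4 -0.5  0. ]
 [ 0.2  0.2 -0.1 -0.1  0.  -0.3 -0.3  0.5  0.  -0.5  0.5 -1.2 -0.  -0.6  0.
[... 837 characters left out ...]
 0 0 0 0 0 0 2 1 2 0 0 0 0 0 0 0 0 0 0 0]
 [0 0 0 0 0 0 0 1 2 2 3 0 0 0 0 0 0 0 0 0 0 0]
 [0 0 0 0 0 0 1 1 1 0 1 1 1 0 0 0 0 0 0 0 0 0]
 [1 0 0 1 3 1 1 1 0 1 1 2 1 1 0 0 0 0 0 0 0 0]
 [1 1 0 1 5 2 1 1 1 1 1 1 1 1 1 0 0 0 0 0 0 0]
 [2 7 3 1 1 1 1 2 1 1 1 1 1 1 2 1 0 0 0 0 0 0]
 [1 7 5 1 1 1 1 1 1 1 1 1 1 0 2 1 1 0 1 1 0 0]
 [2 2 1 1 0 0 1 1 1 1 1 1 0 1 0 0 0 1 3 5 1 0]
 [3 1 0 0 0 1 1 1 1 1 1 1 0 0 0 0 0 0 1 4 1 0]
 [1 1 0 0 0 0 1 0 1 1 0 1 0 0 0 0 0 0 0 1 0 0]
 [0 0 0 0 0 0 0 1 1 0 0 0 0 0 0 0 0 0 0 0 0 0]
 [0 0 0 0 0 0 1 1 0 0 0 0 0 0 0 0 0 0 0 0 0 0]
 [0 0 0 0 0 1 0 0 0 0 0 0 0 0 0 0 0 0 0 0 0 0]
 [0 0 0 0 0 1 1 0 0 0 0 0 0 0 0 0 0 0 0 0 0 0]
 [0 0 0 0 0 0 0 0 0 0 0 0 0 0 0 0 0 0 0 0 0 0]]
```

```bash
python3 -m jog '[[-48,-5,0,0,0,0],[-48,-5,0,0,0,0],[-48,-5,0,0,0,0],[-48,-4,0,0,0,0],[-12,0,30,0,0,0],[0,0,15,0,0.14,0],[0,0,0,0,0.14,0],[0,0,0,0,0.14,0],[0,0,0,0,0.14,0],[0,0,0,0,0,0]]'
python3 -c "
from h import *
look('t'); cv2.imwrite('pics/t.png',np.load('mt_top.npy')[120:320,220:460,::-1].repeat(2,0).repeat(2,1)); print(bot.get_obs()['joint_positions'].round(2))
print(np.load('mt_top.npy')[209:215,307:317].mean(2).astype(int)-np.load('m6_top.npy')[209:215,307:317].mean(2).astype(int)); print(np.load('mt_scene.npy')[193:200,307:314].mean(2).astype(int)-np.load('m6_scene.npy')[193:200,307:314].mean(2).astype(int))"
```

```text
time: 19.6
tool_pos: [530.0, -259.4, 121.4]
tcp_rot: [-3.138, -0.565, 1.717]
contact_force: [-0.2, 0.0, -1.1]
grip_width: 0.3
finger_force: 0.0
[-0.76  0.79  1.16  0.33  1.64 -0.96]
[[-2 -2 -2 -2 -2 -2 -4 -2 -3 -3]
 [-2 -3 -2 -3 -3 -3 -2 -2 -3 -3]
 [-3 -3 -2 -2 -2 -1 -2 -1 -2 -2]
 [-3 -2 -3 -2 -1 -1 -2 -1 -2 -2]
 [-2 -2 -2 -3 -2 -2 -2 -3 -2 -3]
 [-2 -3 -3 -3 -3 -4 -3 -3 -2 -3]]
[[ -23  -73 -136 -138 -152 -160 -167]
 [ -27  -80 -118 -130 -141 -145 -155]
 [ -22  -72  -77 -102 -110 -127 -146]
 [ -13  -48  -53  -57  -73 -118 -146]
 [  -4  -23  -51  -49  -60 -137 -154]
 [  -1   -9  -39  -69  -86 -153 -126]
 [   0   -3  -24  -66  -91 -111  -83]][ WARN:0@7.684] global loadsave.cpp:1063 imwrite_ Unsupported depth image for selected encoder is fallbacked to CV_8U.
```

View pics/t.png

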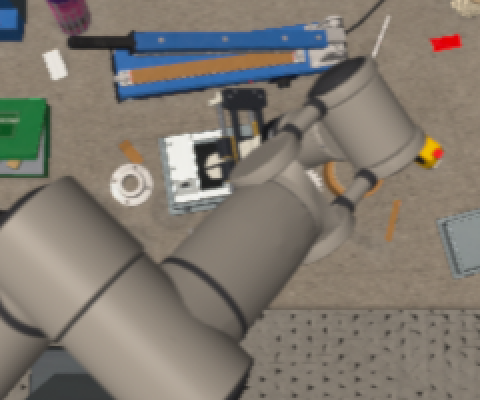

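The top view shows the window free (≈(311,212) full picture, ~(180,185) in this crop) with the gripper tilted over the wheel. So I can stroke and watch at the same time. Feeling down gently.

```bash
python3 -m jog '[[-1.5,0,8,0,0,0],[-1.4,0,7.9,0,0,0],[0,0,0,0,0,0]]'
python3 -m jog '[[-0.8,0,1.3,0,0,0],[0,0,0,0,0,0]]'
python3 -m jog '[[-0.8,0,1.3,0,0,0],[0,0,0,0,0,0]]'
```

```text
time: 20.1
tool_pos: [530.4, -247.8, 109.4]
tcp_rot: [-3.14, -0.561, 1.726]
contact_force: [1.1, 0.3, 0.3]
grip_width: 0.6
finger_force: 0.0
time: 20.3
tool_pos: [530.9, -249.3, 108.5]
tcp_rot: [3.142, -0.56, 1.725]
contact_force: [-0.3, 0.0, 0.2]
grip_width: 0.3
finger_force: 0.0
time: 20.5
tool_pos: [530.8, -249.5, 106.8]
tcp_rot: [-3.142, -0.56, 1.725]
contact_force: [-0.1, 0.2, -0.7]
grip_width: 0.5
finger_force: 0.0
```

```bash
python3 -m jog '[[-0.8,0,1.3,0,0,0],[0,0,0,0,0,0]]'
python3 -m jog '[[-0.8,0,1.3,0,0,0],[0,0,0,0,0,0]]'
```

```text
time: 20.7
tool_pos: [530.7, -249.4, 105.3]
tcp_rot: [-3.141, -0.56, 1.725]
contact_force: [-0.5, -0.0, -1.1]
grip_width: 0.4
finger_force: 0.1
time: 20.9
tool_pos: [530.8, -249.4, 104.0]
tcp_rot: [3.141, -0.56, 1.725]
contact_force: [-0.2, -1.2, 1.1]
grip_width: 0.8
finger_force: 0.9
```

```bash
python3 -m jog '[[-0.8,0,1.3,0,0,0],[0,0,0,0,0,0]]'
python3 -m jog '[[-0.4,0,0.7,0,0,0],[0,0,0,0,0,0]]'
```

```text
time: 21.1
tool_pos: [530.9, -249.4, 102.7]
tcp_rot: [3.141, -0.56, 1.725]
contact_force: [-0.6, -0.6, 3.4]
grip_width: 0.7
finger_force: 2.1
time: 21.3
tool_pos: [531.0, -249.4, 102.0]
tcp_rot: [3.141, -0.56, 1.725]
contact_force: [-0.7, -0.4, 6.3]
grip_width: 0.7
finger_force: 2.8
```

```bash
cat > snap.py <<'E'
import sys; from h import *
np.save(f"m{sys.argv[1]}_top.npy",bot.capture("top").astype(float)); o=bot.get_obs(); p=o['tool_pos']-[541,-258,0]
print(sys.argv[1],"t",o['time'],"x %.1f"%(p[0]*.9886+p[1]*.1506),"F",o['contact_force'].round(1))
E
J="python3 -m jog"
$J '[[-0.3,0,0.5,0,0,0],[0,0,0,0,0,0]]' | tail -3; python3 snap.py a0
$J '[[0,4,0,0,0,0]]' >/dev/null; python3 snap.py a1
$J '[[0,4,0,0,0,0]]' >/dev/null; python3 snap.py a2
$J '[[0,4,0,0,0,0]]' >/dev/null; python3 snap.py a3
$J '[[0,4,0,0,0,0]]' >/dev/null; python3 snap.py a4
$J '[[0,4,0,0,0,0]]' >/dev/null; python3 snap.py a5
python3 - <<'E'
from h import *
np.set_printoptions(linewidth=200)
for t in ("t","a0","a1","a2","a3","a4","a5"): print(t);print(np.load(f'm{t}_top.npy')[209:215,308:317].mean(2).astype(int))
E
```

```text
contact_force: [-0.7, -0.6, 6.8]
grip_width: 0.3
finger_force: 3.2
a0 t 21.55 x -8.6 F [-0.3 -0.5  6.4]
a1 t 21.7 x -5.0 F [-3.1 -1.3  8.5]
a2 t 21.85 x -0.9 F [-3.7 -0.6  8.6]
a3 t 22.0 x 3.3 F [-3.2 -0.6  9.1]
a4 t 22.15 x 7.5 F [-1.7 -0.4  7. ]
a5 t 22.3 x 11.5 F [-0.5 -0.8  5.4]
t
[[232 235 240 238 227 208 181 167 185]
 [176 189 202 196 181 172 171 174 178]
 [177 176 168 141 110 100 129 162 175]
 [181 168 135  86  66  79 115 152 173]
 [184 165 134 107 113 124 147 173 180]
 [183 178 178 177 183 193 194 191 184]]
a0
[[232 235 240 238 227 208 180 167 185]
 [176 189 202 196 182 173 172 175 178]
 [177 176 168 141 111 108 133 162 175]
 [181 169 136  89  70  82 114 152 173]
 [184 165 135 105 110 122 141 168 180]
 [183 178 178 177 183 192 194 190 184]]
a1
[[232 235 240 238 227 209 181 168 185]
 [176 189 201 194 180 171 171 174 178]
 [177 174 158 126 100  91 128 163 175]
 [180 168 134  85  72  76 111 152 173]
 [184 166 134 103 105 116 139 168 180]
 [184 178 178 177 183 192 194 190 184]]
a2
[[232 235 240 238 227 209 181 168 185]
 [177 189 201 197 187 176 172 174 178]
 [177 175 160 151 148 126 135 162 175]
 [181 168 135  97  86  81 111 153 173]
 [184 167 140 111 101 116 143 169 180]
 [184 178 179 178 183 192 195 190 184]]
a3
[[232 235 240 238 227 208 181 167 185]
 [177 188 200 194 181 171 170 174 178]
 [177 175 159 128 101  86 123 162 175]
 [180 169 142 103  83  80 112 152 172]
 [184 165 140 112 110 124 148 171 180]
 [183 179 178 178 183 193 195 191 184]]
a4
[[232 235 240 238 228 209 180 167 185]
 [176 189 202 199 188 176 171 174 179]
 [177 175 172 165 156 130 132 163 175]
 [181 170 144 110  94  95 119 152 173]
 [184 166 140 112 106 117 141 168 180]
 [183 179 178 178 183 193 194 190 184]]
a5
[[232 236 240 238 228 208 180 168 186]
 [176 189 200 194 181 172 171 174 179]
 [177 175 160 133 113 102 129 162 175]
 [180 169 144 124 114  99 118 154 174]
 [184 166 136 106 102 116 142 169 180]
 [184 178 178 176 182 192 194 191 185]]
```

The row-211 aperture scans the digit bars cleanly: a1, a3 and a5 are bars, a2 and a4 the gaps between. I'm continuing the scan over more digits.

```bash
J="python3 -m jog"
$J '[[3.2,-11,-5.1,0,0,0],[0,-11,0,0,0,0],[-3.4,0,5.5,0,0,0],[0,0,0,0,0,0]]' | sed -n 4p; python3 snap.py b0
$J '[[0,4,0,0,0,0]]' >/dev/null; python3 snap.py b1
$J '[[0,4,0,0,0,0]]' >/dev/null; python3 snap.py b2
$J '[[0,4,0,0,0,0]]' >/dev/null; python3 snap.py b3
$J '[[0,4,0,0,0,0]]' >/dev/null; python3 snap.py b4
$J '[[0,4,0,0,0,0]]' >/dev/null; python3 snap.py b5
$J '[[3.2,-10,-5.1,0,0,0],[0,-10,0,0,0,0],[-3.2,0,5.1,0,0,0],[0,0,0,0,0,0]]' | sed -n 4p; python3 snap.py c0
$J '[[0,4,0,0,0,0]]' >/dev/null; python3 snap.py c1
$J '[[0,4,0,0,0,0]]' >/dev/null; python3 snap.py c2
$J '[[0,4,0,0,0,0]]' >/dev/null; python3 snap.py c3
$J '[[0,4,0,0,0,0]]' >/dev/null; python3 snap.py c4
$J '[[0,4,0,0,0,0]]' >/dev/null; python3 snap.py c5
python3 - <<'E'
from h import *
np.set_printoptions(linewidth=200)
for s in "abc":
  for i in range(6):
    q=np.load(f'm{s}{i}_top.npy')[210:214,308:317].mean(2).astype(int); print(s,i,q[0,2:6],q[1,2:7],q[2,2:7],q[3,2:8])
E
```

```text
contact_force: [-4.2, -2.5, 6.8]
b0 t 22.75 x -12.0 F [-5.1 -2.1  6.8]
b1 t 22.9 x -7.4 F [-4.3 -2.5  9.1]
b2 t 23.05 x -3.1 F [-4.1 -0.8 10. ]
b3 t 23.2 x 1.2 F [-2.1 -1.3 10.2]
b4 t 23.35 x 5.5 F [-2.5 -1.4  8.9]
b5 t 23.5 x 9.6 F [-1.8 -0.9  8.5]
contact_force: [-3.5, -1.8, 8.2]
c0 t 23.95 x -11.8 F [-3.8 -1.6  7.1]
c1 t 24.1 x -7.4 F [-4.7 -2.5  9.4]
c2 t 24.25 x -3.0 F [-2.9 -1.4 10.7]
c3 t 24.4 x 1.3 F [-3.4 -1.2 10.9]
c4 t 24.55 x 5.6 F [-2.4 -0.7  9.8]
c5 t 24.7 x 9.7 F [-2.3 -1.4  8. ]
a 0 [202 196 182 173] [168 141 111 108 133] [136  89  70  82 114] [135 105 110 122 141 168]
a 1 [201 194 180 171] [158 126 100  91 128] [134  85  72  76 111] [134 103 105 116 139 168]
a 2 [201 197 187 176] [160 151 148 126 135] [135  97  86  81 111] [140 111 101 116 143 169]
a 3 [200 194 181 171] [159 128 101  86 123] [142 103  83  80 112] [140 112 110 124 148 171]
a 4 [202 199 188 176] [172 165 156 130 132] [144 110  94  95 119] [140 112 106 117 141 168]
a 5 [200 194 181 172] [160 133 113 102 129] [144 124 114  99 118] [136 106 102 116 142 169]
b 0 [200 194 181 172] [160 134 118 108 130] [142
[... 355 characters left out ...]
122 134] [135  99  84  75 112] [138 107 100 116 145 170]
b 5 [200 194 181 171] [158 127 106  93 125] [134  86  71  75 111] [135 110 110 120 142 168]
c 0 [200 194 182 172] [157 127 107 100 128] [133  82  70  80 111] [135 103 105 123 144 168]
c 1 [200 196 185 173] [158 142 134 112 128] [134  91  81  85 117] [138 116 119 125 142 169]
c 2 [200 195 182 172] [159 133 117 105 129] [142 111 107 112 127] [139 114 114 125 146 169]
c 3 [201 197 186 176] [163 152 144 128 140] [152 125 102  93 114] [141 125 129 132 140 165]
c 4 [202 200 189 179] [172 166 160 147 146] [144 111  98  90 114] [144 129 131 132 144 169]
c 5 [201 194 181 171] [159 132 111  93 124] [144 125 125 107 114] [145 123 118 126 144 168]
```

```bash
cat > fit5.py <<'E'
import fit4; from fit4 import *
from functools import partial
for n in ("scene",): BOX.pop(n)
# p: th0, shx, shy, k, sig, lo, hi, lo/hi edge, deltas
def m5(p,I,S,mu,sd):
    d=p[7:]; th=p[0]+np.r_[0,np.cumsum(d)]
    ink=np.array([map_coordinates(S,[((t-A)*RD*10)%1696,(49-Y)*10],order=1,mode='constant') for t in th])
    f=1-p[3]*((ink*(sg(s-p[5])*sg(p[6]-s)))@Wm("top",p[1:3],p[4]).T); B=(I*f).sum(0)/(f*f).sum(0)
    return np.concatenate([(I-B*f).ravel(),p[1:3]/.6*3,(d-mu)/sd*3])
def job5(a):
    f,t0,I,mu,sd=a; S=strip(*f)
    lb=np.r_[t0-.3,-2,-2,.2,.3,-16,2,mu-4*sd]; ub=np.r_[t0+.3,2,2,1.2,.9,-3,12,mu+4*sd]
    r=ls(m5,np.r_[t0,-.3,.5,.8,.5,-8,7,mu],bounds=(lb,ub),args=(I,S,mu,sd),x_scale=np.r_[.1,.3,.3,.2,.1,1,1,np.full(len(mu),.05)],diff_step=1e-3,max_nfev=25)
    return r.cost,f,r.x
def run5(tags,mu,sd,fonts,nth=24):
    b=BOX["top"]; I=np.array([np.load(f"m{t}_top.npy")[b[2]:b[3],b[0]:b[1]].mean(2).ravel() for t in tags])
    with Pool() as po: return sorted(po.map(job5,[(f,t,I,np.array(mu),np.array(sd)) for f in fonts for t in np.arange(nth)*2*np.pi/nth],chunksize=1),key=lambda o:o[0])
E
cat > go5.py <<'E'
from fit5 import *
np.set_printoptions(linewidth=200)
X=[[-8.6,-5,-.9,3.3,7.5,11.5],[-12,-7.4,-3.1,1.2,5.5,9.6],[-11.8,-7.4,-3,1.3,5.6,9.7]]
mu=[];sd=[]
for k,x in enumerate(X):
    if k: mu.append(.01);sd.append(.02)
    mu+=list(np.diff(x)/37);sd+=[.02]*5
tags=[s+str(i) for s in "abc" for i in range(6)]
for o in run5(tags,mu,sd,[(2,40,8.5,1.2),(0,30,9,1)])[:8]: print(round(o[0]),o[1],"a0 %.2f now %.2f"%(o[2][0]/D%8,(o[2][0]+o[2][7:].sum())/D%8),o[2][1:7].round(2),o[2][7:].round(2))
E
time python3 go5.py
```

```text
7878 (0, 30, 9, 1) a0 4.73 now 6.76 [-0.05  0.17  0.67  0.31 -9.88  2.  ] [ 0.04  0.05  0.1   0.13  0.12  0.01  0.12  0.1   0.18  0.06  0.09 -0.02  0.1   0.12  0.14  0.08  0.19]
9084 (2, 40, 8.5, 1.2) a0 4.76 now 6.79 [-0.2   0.2   0.52  0.3  -9.1   2.  ] [ 0.04  0.03  0.1   0.11  0.1   0.02  0.15  0.09  0.17  0.04  0.08 -0.02  0.1   0.12  0.17  0.1   0.19]
10470 (2, 40, 8.5, 1.2) a0 1.87 now 3.61 [-0.43  1.    0.74  0.57 -4.37  4.41] [ 0.07  0.15  0.15  0.16  0.03 -0.07  0.09  0.06  0.17  0.14  0.1  -0.01  0.07  0.1   0.09  0.04  0.03]
10628 (0, 30, 9, 1) a0 1.79 now 3.61 [-0.38  0.93  1.2   0.63 -3.01  3.51] [ 0.07  0.17  0.19  0.15  0.03 -0.07  0.08  0.05  0.17  0.2   0.13 -0.01  0.04  0.08  0.07  0.04  0.03]
11010 (2, 40, 8.5, 1.2) a0 6.77 now 0.90 [-0.24  0.46  0.64  0.53 -6.41  3.4 ] [ 0.02  0.03  0.03  0.15  0.12  0.05  0.17  0.1   0.18  0.09  0.05 -0.03  0.11  0.13  0.12  0.17  0.19]
11170 (2, 40, 8.5, 1.2) a0 3.95 now 5.45 [-0.46  0.47  0.73  0.56 -5.64  2.  ] [ 0.07  0.04  0.04  0.1   0.03 -0.02  0.16  0.08  0.17  0.11  0.04 -0.02  0.14  0.1   0.06  0.04  0.03]
11174 (2, 40, 8.5, 1.2) a0 3.95 now 5.45 [-0.46  0.47  0.73  0.56 -5.6   2.  ] [ 0.07  0.03  0.04  0.11  0.03 -0.02  0.16  0.08  0.17  0.11  0.04 -0.02  0.14  0.1   0.06  0.04  0.03]
11404 (2, 40, 8.5, 1.2) a0 1.78 now 3.75 [-0.37  0.6   1.2   0.62 -3.    2.2 ] [ 0.05  0.08  0.03  0.08  0.19  0.04  0.17  0.04  0.14  0.18  0.11 -0.    0.05  0.06  0.07  0.18  0.09]
real	0m25.032s
user	1m31.705s
sys	0m0.448s
```

The model fit agrees with my reading: the digits just scanned are 5 then 6, and it now stands at about 6.76. Stroking back towards 5, still watching.

```bash
J="python3 -m jog"
$J '[[0,-4,0,0,0,0]]' >/dev/null; python3 snap.py d0
$J '[[0,-4,0,0,0,0]]' >/dev/null; python3 snap.py d1
$J '[[0,-4,0,0,0,0]]' >/dev/null; python3 snap.py d2
$J '[[0,-4,0,0,0,0]]' >/dev/null; python3 snap.py d3
$J '[[0,-4,0,0,0,0]]' >/dev/null; python3 snap.py d4
$J '[[3.2,10,-5.1,0,0,0],[0,10,0,0,0,0],[-3.2,0,5.1,0,0,0],[0,0,0,0,0,0]]' | sed -n 4p; python3 snap.py e0
$J '[[0,-4,0,0,0,0]]' >/dev/null; python3 snap.py e1
$J '[[0,-4,0,0,0,0]]' >/dev/null; python3 snap.py e2
$J '[[0,-4,0,0,0,0]]' >/dev/null; python3 snap.py e3
$J '[[0,-4,0,0,0,0]]' >/dev/null; python3 snap.py e4
$J '[[0,-4,0,0,0,0]]' >/dev/null; python3 snap.py e5
python3 - <<'E'
from h import *
for s in "de":
  for i in range(5+(s=="e")):
    q=np.load(f'm{s}{i}_top.npy')[210:214,308:317].mean(2).astype(int); print(s,i,q[1,2:7],q[2,2:7],q[3,2:8])
E
```

```text
d0 t 24.85 x 6.2 F [4.5 0.3 8.2]
d1 t 25.0 x 2.1 F [ 2.3 -0.3  9.4]
d2 t 25.15 x -2.2 F [ 3.  -0.9  9.4]
d3 t 25.3 x -6.4 F [ 1.7 -0.8  9.1]
d4 t 25.45 x -10.6 F [ 0.8 -0.3  6.7]
contact_force: [4.7, -0.2, 9.7]
e0 t 25.9 x 10.6 F [ 4.8 -0.6  8.2]
e1 t 26.05 x 6.2 F [ 4.9  0.1 10.6]
e2 t 26.2 x 1.9 F [ 2.7 -1.   9.8]
e3 t 26.35 x -2.3 F [ 1.1 -0.4 10.1]
e4 t 26.5 x -6.6 F [ 2.1 -0.8  9.3]
e5 t 26.65 x -10.8 F [1.3 0.2 7.5]
d 0 [163 136 115 102 127] [144 120 120 108 115] [145 124 119 126 144 169]
d 1 [172 166 160 146 146] [144 112  97  90 114] [144 129 130 131 144 168]
d 2 [163 152 144 126 137] [152 124 102  92 113] [142 125 129 132 140 165]
d 3 [159 131 115 104 128] [142 113 112 114 126] [140 117 115 126 146 169]
d 4 [160 148 141 115 128] [135  97  89  87 116] [138 117 118 124 142 168]
e 0 [160 151 145 118 130] [135  94  88  90 117] [139 113 116 124 141 169]
e 1 [158 127 104  91 125] [134  86  70  75 110] [134 106 108 121 142 168]
e 2 [160 151 148 129 137] [135  97  82  75 111] [137 105  97 114 142 169]
e 3 [158 127 104 101 131] [133  83  71  77 113] [134  99  99 114 140 168]
e 4 [171 165 158 146 149] [143 108  87  81 112] [135 102  96 112 138 167]
e 5 [162 153 144 126 137] [149 123 100  92 118] [136 105 102 117 141 168]
```

```bash
sed -i 's/,.2,.3,-16,2,mu/,.2,.12,-16,-4,mu/; s/.8,.5,-8,7,mu/.8,.3,-8,3,mu/; s/max_nfev=25/max_nfev=40/' fit5.py
cat > go6.py <<'E'
from fit5 import *
np.set_printoptions(linewidth=200)
X={'a':[-8.6,-5,-.9,3.3,7.5,11.5],'b':[-12,-7.4,-3.1,1.2,5.5,9.6],'c':[-11.8,-7.4,-3,1.3,5.6,9.7],'d':[6.2,2.1,-2.2,-6.4,-10.6],'e':[10.6,6.2,1.9,-2.3,-6.6,-10.8]}
mu=[];sd=[];tags=[]
for k,x in X.items():
    if k=='d': mu.append(-3.5/37);sd.append(.02)
    elif k!='a': mu.append(0);sd.append(.02)
    mu+=list(np.diff(x)/37);sd+=[.015]*(len(x)-1); tags+=[k+str(i) for i in range(len(x))]
import fit5
o=run5(tags,mu,sd,[(0,30,9,.5),(0,40,9,.7),(2,40,9,.7),(0,36,8,.7),(0,36,10,.7)],nth=16)
for o in o[:12]:
    th=(o[2][0]+np.r_[0,np.cumsum(o[2][7:])])/D%8; print(round(o[0]),o[1],"a0 %.2f b0 %.2f c5 %.2f now %.2f"%(th[0],th[6],th[17],th[-1]),o[2][1:7].round(2))
E
time python3 go6.py
```

```text
13207 (0, 30, 9, 0.5) a0 4.60 b0 5.19 c5 6.67 now 5.34 [ -0.08  -0.2    0.81   0.42 -12.66  -0.39]
13906 (0, 36, 10, 0.7) a0 4.61 b0 5.17 c5 6.67 now 5.33 [ -0.12  -0.22   0.68   0.43 -12.87  -0.46]
13974 (0, 36, 10, 0.7) a0 4.62 b0 5.16 c5 6.66 now 5.30 [ -0.12  -0.26   0.69   0.44 -14.3   -0.63]
14131 (0, 40, 9, 0.7) a0 4.63 b0 5.18 c5 6.68 now 5.37 [ -0.14  -0.18   0.66   0.39 -12.52  -0.36]
14190 (0, 36, 8, 0.7) a0 4.61 b0 5.17 c5 6.67 now 5.35 [ -0.2   -0.2    0.78   0.41 -12.81  -0.54]
14266 (0, 40, 9, 0.7) a0 4.62 b0 5.16 c5 6.67 now 5.33 [ -0.16  -0.24   0.68   0.43 -14.14  -0.64]
14371 (0, 36, 8, 0.7) a0 4.62 b0 5.17 c5 6.67 now 5.32 [ -0.22  -0.22   0.81   0.46 -15.58  -0.52]
15053 (0, 30, 9, 0.5) a0 4.62 b0 5.18 c5 6.65 now 5.29 [ -0.12  -0.24   0.87   0.49 -16.    -0.62]
15116 (2, 40, 9, 0.7) a0 4.66 b0 5.20 c5 6.71 now 5.40 [ -0.17  -0.1    0.54   0.37 -11.43   0.09]
15201 (2, 40, 9, 0.7) a0 4.64 b0 5.18 c5 6.69 now 5.38 [ -0.19  -0.16   0.56   0.39 -12.21  -0.23]
17185 (2, 40, 9, 0.7) a0 1.63 b0 2.25 c5 3.43 now 2.34 [ -0.62   0.08   0.9    0.69 -11.03  -0.67]
17197 (2, 40, 9, 0.7) a0 1.61 b0 2.23 c5 3.41 now 2.32 [-6.300e-01  1.000e-02  9.300e-01  7.000e-01 -1.167e+01 -1.070e+00]
real	1m34.515s
user	6m11.056s
sys	0m0.560s
```

```bash
cat > go7.py <<'E'
import re; src=open('go6.py').read().split("import fit5\no=")[0]; exec(src)
import fit5
M=np.load("m1_top.npy").mean(2)
for c in (321,322,323,324,325,326,327):
    g=M[184:222,c]; i=np.arange(len(g)); dk=np.where(g<110)[0]; a,b=dk[0],dk[-1]
    f=lambda k,j:k+(110-g[k])/(g[j]-g[k])*(j-k)
    r0,r1=184+f(a,a-1),184+f(b,b+1); print(c,round(r0,2),round(r1,2),(back("top",[c,r0],84.5)[0,:2]).round(1),(back("top",[c,r1],84.5)[0,:2]).round(1))
def jb(a):
    S=strip(0,30,9,.5); b=BOX["top"]; I=np.array([np.load(f"m{t}_top.npy")[b[2]:b[3],b[0]:b[1]].mean(2).ravel() for t in tags]); m=np.array(mu);q=np.array(sd)
    t0=4.65*D+a*.35*D
    r=ls(m5,np.r_[t0,-.1,a,.8,.4,-13,-.4+a*5,m],bounds=(np.r_[t0-.4,-1,a-1e-3,.2,.12,-16,-6,m-4*q],np.r_[t0+.4,1,a+1e-3,1.2,.9,-3,12,m+4*q]),args=(I,S,m,q),x_scale=np.r_[.1,.3,.3,.2,.1,1,1,np.full(len(m),.05)],diff_step=1e-3,max_nfev=40)
    th=(r.x[0]+np.r_[0,np.cumsum(r.x[7:])])/D; return a,round(r.cost-(a/.6*3)**2/2),th[0].round(2),th[-1].round(2),r.x[1:7].round(2)
with Pool(4) as po:
    for z in po.map(jb,[-.6,-.4,-.2,0,.2,.4,.6,.8],chunksize=1): print(*z)
E
python3 go7.py
```

```text
321 190.68 214.42 [ 576.1 -248.5] [ 502.1 -248.4]
322 190.65 214.25 [ 576.3 -251.6] [ 502.7 -251.5]
323 190.53 214.12 [ 576.6 -254.7] [ 503.1 -254.6]
324 190.4 214.02 [ 577.  -257.8] [ 503.4 -257.7]Traceback (most recent call last):
  File "go7.py", line 7, in <module>
    r0,r1=184+f(a,a-1),184+f(b,b+1); print(c,round(r0,2),round(r1,2),(back("top",[c,r0],84.5)[0,:2]).round(1),(back("top",[c,r1],84.5)[0,:2]).round(1))
                           ~^^^^^^^
  File "go7.py", line 6, in <lambda>
    f=lambda k,j:k+(110-g[k])/(g[j]-g[k])*(j-k)
                               ~^^^
IndexError: index 38 is out of bounds for axis 0 with size 38
```

```bash
sed -i 's/(321,322,323,324,325,326,327)/(324,)/' go7.py; python3 go7.py
```

```text
324 190.4 214.02 [ 577.  -257.8] [ 503.4 -257.7]
-0.6 13760 4.49 5.2 [ -0.12  -0.6    0.97   0.43 -15.17  -2.82]
-0.4 13431 4.54 5.28 [ -0.11  -0.4    0.89   0.43 -14.68  -1.63]
-0.2 13157 4.61 5.34 [ -0.08  -0.2    0.81   0.41 -12.72  -0.45]
0 13105 4.66 5.39 [ -0.06  -0.     0.74   0.4  -11.27   0.75]
0.2 13206 4.71 5.43 [-0.04  0.2   0.7   0.41 -9.95  1.85]
0.4 16089 4.76 5.44 [ -0.09   0.4    0.7    0.54 -16.     2.91]
0.6 13657 4.81 5.55 [ 0.01  0.6   0.63  0.41 -7.35  3.78]
0.8 13731 4.85 5.61 [ 0.04  0.8   0.58  0.38 -6.16  4.73]
```

The 5 is identified. The wheel stands at 5.41 ± 0.1, so it goes back 12 mm.

```bash
J="python3 -m jog"
$J '[[3.2,8,-5.1,0,0,0],[0,8,0,0,0,0],[-3.2,0,5.1,0,0,0],[0,0,0,0,0,0]]' | sed -n 4p; python3 snap.py f0
$J '[[0,-4,0,0,0,0]]' >/dev/null; python3 snap.py f1
$J '[[0,-4,0,0,0,0]]' >/dev/null; python3 snap.py f2
$J '[[0,-4,0,0,0,0],[0,0,0,0,0,0]]' >/dev/null; python3 snap.py f3
$J '[[30,0,-25,0,0,0],[42,0,-25,0,0,0],[42,0,-25,0,0,0],[42,0,26,0,0,0],[42,0,26,0,0,0],[0,0,0,0,0,0]]'
python3 - <<'E'
from h import *
look('g')
for t in ("f0","f1","f2","f3","g"):
    q=np.load(f'm{t}_top.npy')[210:214,308:317].mean(2).astype(int); print(t,q[1,2:7],q[2,2:7],q[3,2:8])
np.set_printoptions(linewidth=200)
for t in "6g": print(np.load(f'm{t}_scene.npy')[192:200,306:315].mean(2).astype(int))
E
```

```text
contact_force: [2.4, -1.3, 11.7]
f0 t 27.1 x 6.6 F [ 2.2 -0.4 10.8]
f1 t 27.25 x 2.3 F [ 3.3 -1.2 10.2]
f2 t 27.4 x -1.9 F [ 2.3 -0.4  9.9]
f3 t 27.65 x -6.1 F [ 1.1 -1.1  8.4]
time: 28.25
tool_pos: [507.2, -89.8, 225.1]
tcp_rot: [-3.14, -0.563, 1.729]
contact_force: [-0.3, -0.1, -0.1]
grip_width: 0.7
finger_force: 0.0
f0 [162 144 134 122 136] [150 124 102  93 118] [136 105 103 119 143 169]
f1 [163 136 115 104 130] [143 119 117 114 127] [138 107 102 116 142 169]
f2 [166 159 149 121 132] [143 109  93  90 115] [138 111 106 117 139 166]
f3 [160 139 122 110 133] [141  99  79  84 115] [140 108 103 124 148 169]
g [163 134 110 100 128] [158 117  77  78 113] [162 132 120 133 153 176]
[[140 127 139 169 187 199 219 232 241]
 [122 129 159 183 180 199 208 215 226]
 [121 141 181 182 172 191 202 206 210]
 [129 161 188 167 156 160 192 202 199]
 [143 184 190 161 132 121 174 199 191]
 [172 197 197 181 145 122 181 202 194]
 [216 206 201 197 185 174 202 169 147]
 [237 225 207 207 218 199 177 124  78]]
[[141 128 140 170 188 199 219 232 241]
 [121 129 159 183 180 197 204 214 226]
 [122 141 182 181 166 168 169 185 208]
 [129 161 188 167 152 134 158 164 196]
 [143 184 192 166 145 131 165 182 193]
 [172 198 198 183 157 139 182 200 197]
 [215 206 201 198 187 176 203 170 152]
 [238 225 207 207 219 199 178 126  85]]
```

```bash
cat > go8.py <<'E'
from fit4 import *
np.set_printoptions(linewidth=220)
allI=load([*"0123456","g"]); mu=np.array([.66,.68,.7,.7,.63,.63,.23]); sd=np.array([.08]*6+[.03])
def jb(a):
    cam,t0,f,sy=a; S=strip(*f); W={"top":np.array([1,0]),"scene":np.array([0,1]),"both":np.array([1,1])}[cam]
    nt=allI["top"].size; ns=allI["scene"].size; w=np.r_[np.full(nt,W[0]),np.full(ns,W[1]),np.ones(4+len(mu))]
    fun=lambda p:model4(p,allI,S,mu,sd)*w
    p0=np.r_[t0,-.05,sy[0],0,sy[1],.7,.6,.4,.4,-11,2,-9,5,mu]; lb=np.r_[t0-.4,-1,sy[0]-.01,-1,sy[1]-.01,.2,.2,.15,.15,-16,-4,-16,0,mu-4*sd]; ub=np.r_[t0+.4,1,sy[0]+.01,1,sy[1]+.01,1.2,1.2,.9,.9,-3,12,-3,12,mu+4*sd]
    r=ls(fun,p0,bounds=(lb,ub),x_scale=np.r_[.1,.3,.3,.3,.3,.2,.2,.1,.1,1,1,1,1,np.full(7,.1)],diff_step=1e-3,max_nfev=40)
    th=(r.x[0]+np.r_[0,np.cumsum(r.x[NP:])])/D; return round(r.cost),cam,f,sy,th.round(2),r.x[1:NP].round(2)
J=[(c,t*D,(0,30,9,.5),sy) for c,sys in (("top",[(0,0),(.2,0)]),("scene",[(0,-.3),(0,0),(0,.3),(0,.6)]),("both",[(.15,0)])) for sy in sys for t in (-.8,-.6,-.4)]
with Pool(4) as po: R_=po.map(jb,J,chunksize=1)
best={}
for r in R_:
    k=(r[1],r[3]); best[k]=min(best.get(k,r),r,key=lambda q:q[0])
for r in best.values(): print(*r)
E
time python3 go8.py
```

```text
29355 top (0, 30, 9, 0.5) (0, 0) [-0.87  0.14  1.33  2.02  2.67  3.59  4.65  4.83] [-3.100e-01  1.000e-02 -0.000e+00 -0.000e+00  1.180e+00  1.090e+00  6.400e-01  9.000e-01 -7.020e+00  6.300e-01 -1.366e+01  1.071e+01]
29320 top (0, 30, 9, 0.5) (0.2, 0) [-0.85  0.13  1.38  2.04  2.72  3.65  4.7   4.98] [-0.43  0.21  0.    0.    1.16  1.2   0.68  0.47 -6.65  1.93 -5.1  10.35]
2756 scene (0, 30, 9, 0.5) (0, -0.3) [-0.12  0.83  1.31  1.79  2.84  3.85  4.76  5.04] [  0.     0.    -0.33  -0.3    0.7    0.84   0.4    0.73 -11.     2.    -4.57   9.56]
3808 scene (0, 30, 9, 0.5) (0, 0) [-0.07  0.88  1.4   2.17  3.17  3.91  4.83  5.21] [ 0.00e+00  0.00e+00 -5.60e-01 -1.00e-02  7.00e-01  8.80e-01  4.00e-01  7.10e-01 -1.10e+01  2.00e+00 -3.45e+00  7.42e+00]
3815 scene (0, 30, 9, 0.5) (0, 0.3) [-0.79  0.23  1.42  2.2   3.18  3.94  4.87  5.24] [  0.    -0.    -0.81   0.29   0.7    0.9    0.4    0.73 -11.     2.    -3.25   7.7 ]
3952 scene (0, 30, 9, 0.5) (0, 0.6) [-0.68  0.26  1.53  2.25  3.2   4.01  4.93  5.29] [ -0.     0.    -0.97   0.59   0.7    0.76   0.4    0.71 -11.     2.    -3.     8.98]
33854 both (0, 30, 9, 0.5) (0.15, 0) [-0.85  0.14  1.38  2.03  2.72  3.69  4.69  4.93] [-0.42  0.16 -0.52 -0.01  1.2   1.09  0.7   0.73 -6.43  1.7  -4.93  1.32]
real	0m9.337s
user	0m31.453s
sys	0m0.454s
```

Run:
```python
from h import *
from rect import *
np.set_printoptions(linewidth=220)
print((np.load('mg_top.npy')-np.load('m6_top.npy'))[204:220,302:324].mean(2).astype(int))
T=["0","3","6","g"]
a=[np.load(f'm{t}_top.npy')[195:225,292:332,::-1] for t in T]; b=[np.load(f'm{t}_scene.npy')[183:207,296:328,::-1] for t in T]
cv2.imwrite("pics/g.png",np.vstack([np.hstack([cv2.resize(x.clip(0,255).astype(np.uint8),(200,150),interpolation=cv2.INTER_CUBIC) for x in q]) for q in (a,b)]))
```

```text
[[ -39  -43  -52  -76  -79  -98 -138 -151 -154 -157 -159 -160 -151 -132 -114  -90  -72  -14   12   11    9    5]
 [ -37  -42  -49 -105 -139 -144 -154 -159 -163 -164 -158 -136  -92  -45  -15   -7   -9   -1    0    0    1    0]
 [ -26  -40  -47 -115 -155 -159 -162 -163 -159 -144 -105  -52  -15   -3    0    0    0    0    0    1    2    0]
 [ -36  -45  -44 -107 -148 -150 -147 -131 -103  -70  -25   -4   -1    0    0    0    0    0    0   -1   -1    0]
 [ -61  -75  -76 -126 -146 -135 -114  -72  -33  -10   -2    0    0    0    0    0    0    0    0    0    0    0]
 [ -33  -49  -50  -67  -81  -68  -57  -43  -25   -8    0    0    0    0    0    0    0    0    0    0    0    1]
 [  48   33   26   21    8    0    2   -6  -15   -7    0    1    0    0    0    0    0    0    0    0    0    0]
 [  37   37   37   41   27    1    1    0   -7   -9   -1   -1   -2    0    0    0    0    0    0    1    2    0]
 [  39   38   36   42    7  -20   -3    5   21   30   10   -3   -3    0    0    0    0    0    0    0    1    0]
 [  48   35   25   26  -27  -41   -6    8   25   23    5    7    3    0    0    0    0    0    0    0    0    0]
 [  51   36   16   11  -40  -48   -8   -3   -2    0    0    1    0    0    0    0    0    0    0    0    0    0]
 [  43   23    0   -7  -50  -49   -9   -8   -1    0    0    0    0    0    0    0    0    0    0    0    0    0]
 [  -2   -9  -11   -6   -8   -7    0    0    0    0    0    0    0    0    0    0    0    0    0    0    0    0]
 [  -1   -1   -1    0    0    0    0    0    0    0    0    0    0    0    0    0    0    0    0    0    0    0]
 [   0    0    0    0    0    0    0    0    0    0    0    0    0    0    0    0    0    0    0    0    0    0]
 [   0    0    0    0    0    0    0    0    0    0    0    0    0    0    0    0    0    0    1    0    0    0]]
```

View pics/g.png

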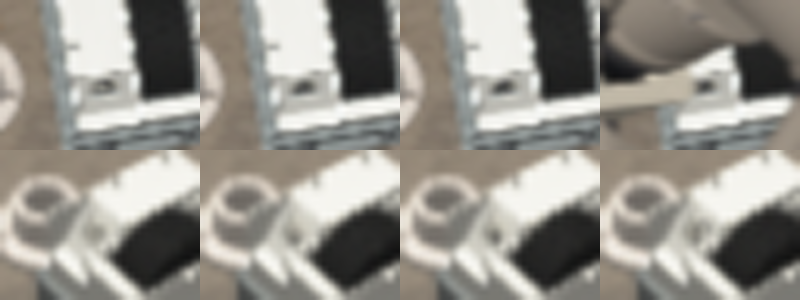

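The tilted gripper hides the window in the last top picture (upper right tile), so that one is void. The scene picture fits 5.04. I'm moving over the key, where the top view is free, for a clean check.

```bash
python3 -m jog '[[-39.5,1.6,-24.8,0,0,0],[-39.5,1.6,-24.8,0,0,0],[-39.5,1.6,-24.8,0,0,0],[-39.5,1.6,-24.8,0,0,0],[-39.5,1.6,-24.8,0,0,0],[-20,0,31.8,0,0,0],[-20,0,31.8,0,0,0],[0,0,0,0,0,0]]'
cat > go9.py <<'E'
import sys
import subprocess
exec(open('go6.py').read().split("import fit5\no=")[0])
X['f']=[6.6,2.3,-1.9,-6.1]; mu+=[0]+list(np.diff(X['f'])/37)+[0]; sd+=[.02]+[.015]*3+[.01]; tags+=["f0","f1","f2","f3","k"]
b=BOX["top"]; I=np.array([np.load(f"m{t}_top.npy")[b[2]:b[3],b[0]:b[1]].mean(2).ravel() for t in tags]); m=np.array(mu);q=np.array(sd)
def jb(a):
    a,fo=a; S=strip(*fo); t0=4.65*D+a*.35*D
    r=ls(m5,np.r_[t0,-.1,a,.8,.4,-11,.7+a*5,m],bounds=(np.r_[t0-.4,-1,a-1e-3,.2,.12,-16,-6,m-4*q],np.r_[t0+.4,1,a+1e-3,1.2,.9,-3,12,m+4*q]),args=(I,S,m,q),x_scale=np.r_[.1,.3,.3,.2,.1,1,1,np.full(len(m),.05)],diff_step=1e-3,max_nfev=40)
    th=(r.x[0]+np.r_[0,np.cumsum(r.x[7:])])/D; return a,fo,round(r.cost-(a/.6*3)**2/2),"a0,e5,f3,k",th[[0,-6,-2,-1]].round(2),r.x[1:7].round(2)
with Pool(4) as po:
    for z in po.map(jb,[(a,f) for f in((0,30,9,.5),(0,24,9.5,.4)) for a in (-.2,0,.2,.4)],chunksize=1): print(*z)
E
python3 - <<'E'
from h import *
M=np.mean([bot.capture("top").astype(float) for _ in range(2)],0); np.save("mk_top.npy",M)
for t in ("f3","k"):
    q=np.load(f'm{t}_top.npy')[209:215,308:317].mean(2).astype(int); print(q)
E
python3 go9.py
```

```text
time: 29.25
tool_pos: [550.2, -324.8, 143.4]
tcp_rot: [-3.133, -0.569, 1.718]
contact_force: [0.5, 0.0, -0.6]
grip_width: 0.6
finger_force: 0.0
[[231 236 240 238 228 209 180 168 185]
 [176 188 201 195 183 173 171 174 178]
 [177 175 160 139 122 110 133 163 175]
 [181 169 141  99  79  84 115 153 173]
 [184 166 140 108 103 124 148 169 180]
 [183 178 178 177 183 193 195 190 184]]
[[232 236 241 239 228 209 182 168 186]
 [177 189 201 195 182 172 171 174 178]
 [178 175 159 129 109  99 126 161 175]
 [181 169 139  97  72  76 112 153 173]
 [184 165 138 111 116 131 151 174 181]
 [184 179 178 178 184 194 196 191 185]]
-0.2 (0, 30, 9, 0.5) 14918 a0,e5,f3,k [4.6  5.31 4.82 4.83] [ -0.08  -0.2    0.77   0.4  -12.71  -0.29]
0 (0, 30, 9, 0.5) 14844 a0,e5,f3,k [4.67 5.37 4.89 4.91] [ -0.06  -0.     0.7    0.39 -11.19   0.92]
0.2 (0, 30, 9, 0.5) 14915 a0,e5,f3,k [4.72 5.42 4.98 4.99] [-0.03  0.2   0.63  0.37 -9.72  2.06]
0.4 (0, 30, 9, 0.5) 15270 a0,e5,f3,k [4.77 5.46 5.02 5.03] [-0.01  0.4   0.61  0.4  -8.62  3.15]
-0.2 (0, 24, 9.5, 0.4) 14911 a0,e5,f3,k [4.6  5.3  4.8  4.81] [ -0.1   -0.2    0.94   0.47 -12.95  -0.3 ]
0 (0, 24, 9.5, 0.4) 14969 a0,e5,f3,k [4.65 5.36 4.86 4.88] [ -0.08  -0.     0.86   0.47 -11.52   0.84]
0.2 (0, 24, 9.5, 0.4) 15522 a0,e5,f3,k [4.69 5.39 4.91 4.91] [ -0.08   0.2    0.85   0.52 -13.09   1.93]
0.4 (0, 24, 9.5, 0.4) 17509 a0,e5,f3,k [4.77 5.44 4.96 4.97] [ -0.06   0.4    0.77   0.54 -11.42   3.02]
```

Window estimates: top gives 4.9–5.0 (5.0 with the slot-based camera reference) and scene gives 5.04, so the 5 is in the middle. Now the key: untilt, and tilt the other way so that only one finger end presses.

```bash
python3 -m jog '[[0,0,0,0,-0.14,0],[0,0,0,0,-0.14,0],[0,0,0,0,-0.14,0],[0,0,0,0,-0.14,0],[0,18,0,-0.12,0,0],[0,0,0,-0.12,0,0],[0,0,0,-0.12,0,0],[0,0,0,0,0,0]]'
```

```text
time: 30.15
tool_pos: [568.9, -322.4, 152.5]
tcp_rot: [2.779, 0.001, 1.722]
contact_force: [-0.4, 0.9, -0.4]
grip_width: 0.5
finger_force: 0.0
```

```bash
python3 -m jog '[[5.8,-11.4,25.2,0,0,0],[0,-9.7,25.7,0,0,0],[0,0,0,0,0,0]]'
python3 -m jog '[[0,-1.4,3.7,0,0,0],[0,-1.4,3.7,0,0,0],[0,0,0,0,0,0]]'
```

```text
time: 30.45
tool_pos: [567.4, -315.5, 93.7]
tcp_rot: [2.785, -0.003, 1.726]
contact_force: [0.2, -0.0, 0.4]
grip_width: 0.5
finger_force: 0.0
time: 30.75
tool_pos: [568.3, -316.7, 88.2]
tcp_rot: [2.781, 0.001, 1.725]
contact_force: [0.7, 0.6, -0.2]
grip_width: 0.3
finger_force: 0.0
```

```bash
for i in 1; do python3 -m jog '[[0,-1.06,2.8,0,0,0],[0,0,0,0,0,0]]'|sed -n '2p;4p'; done
python3 -m jog '[[0,-1.06,2.8,0,0,0],[0,0,0,0,0,0]]'|sed -n '2p;4p'
python3 -m jog '[[0,-1.06,2.8,0,0,0],[0,0,0,0,0,0]]'|sed -n '2p;4p'
```

```text
tool_pos: [567.7, -316.4, 84.4]
contact_force: [-0.4, -0.1, -0.0]
tool_pos: [567.5, -316.3, 80.9]
contact_force: [0.7, -0.1, -0.4]
tool_pos: [567.4, -316.3, 77.8]
contact_force: [-0.6, 0.5, -0.7]
```

```bash
python3 -m jog '[[0,-1.06,2.8,0,0,0],[0,0,0,0,0,0]]'|sed -n '2p;4p'
python3 -m jog '[[0,-1.06,2.8,0,0,0],[0,0,0,0,0,0]]'|sed -n '2p;4p'
python3 -m jog '[[0,-1.06,2.8,0,0,0],[0,0,0,0,0,0]]'|sed -n '2p;4p'
```

```text
tool_pos: [567.5, -316.3, 74.8]
contact_force: [-0.7, -1.0, 0.7]
tool_pos: [567.5, -316.2, 71.8]
contact_force: [-0.6, -0.1, -0.1]
tool_pos: [567.8, -316.5, 69.3]
contact_force: [-0.3, 0.6, 3.9]
```

```bash
python3 -m jog '[[0,-0.7,1.9,0,0,0],[0,0,0,0,0,0]]'|sed -n '2p;4p'
python3 -m jog '[[0,-0.7,1.9,0,0,0],[0,0,0,0,0,0]]'|sed -n '2p;4p'
python3 -m jog '[[0,-0.5,1.4,0,0,0],[0,0,0,0,0,0]]'|sed -n '2p;4p'
```

```text
tool_pos: [567.7, -316.4, 67.4]
contact_force: [-1.6, 0.4, 4.2]
tool_pos: [567.8, -316.4, 65.3]
contact_force: [-0.8, 1.0, 5.9]
tool_pos: [567.8, -316.5, 64.2]
contact_force: [-2.2, 1.0, 6.9]
```

```bash
python3 -m jog '[[0,-0.5,1.4,0,0,0],[0,0,0,0,0,0]]'|sed -n '2p;4p'
python3 -m jog '[[0,-0.5,1.4,0,0,0],[0,0,0,0,0,0]]'|sed -n '2p;4p'
```

```text
tool_pos: [568.0, -316.5, 63.8]
contact_force: [-5.7, 2.9, 13.8]
tool_pos: [568.2, -316.6, 63.5]
contact_force: [-9.6, 4.4, 20.9]
```

The key is at its hard stop (force jumps at ~7 mm of travel). Releasing.

```bash
python3 -m jog '[[0,0,0,0,0,0],[0,3.5,-9.3,0,0,0],[0,14,-37,0,0,0],[0,14,-37,0,0,0],[0,0,0,0,0,0],[0,0,0,0,0,0]]'
python3 -c "
from h import *
M=bot.capture('top').astype(float)
print((M-np.load('mk_top.npy'))[209:215,308:317].mean(2).astype(int))"
```

```text
time: 33.55
tool_pos: [568.0, -316.6, 150.4]
tcp_rot: [2.781, 0.002, 1.725]
contact_force: [-0.1, 0.6, -1.4]
grip_width: 0.3
finger_force: 0.0
[[1 1 0 0 1 1 0 1 1]
 [0 1 2 2 1 1 1 1 2]
 [1 0 0 0 1 0 0 1 0]
 [1 1 1 1 0 0 0 0 1]
 [2 1 1 1 0 1 1 1 0]
 [2 1 1 1 1 1 2 1 1]]
```

The picture in the window is unchanged, the robot is clear and the key is released. Handing in.

```bash
python3 -c "
from plant import bot
print(bot.close_job())"
```

```text
the job is handed in; nothing more can be done
None
```

I set the coder to 5, pressed the print key down to its stop, released it, and handed the job in at about 34 s; no verdict came back. The 5 was read from images only a few pixels high, and the two cameras put the wheel at 4.9 to 5.04 (the limit is about 0.16 either side of 5).

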